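# Load the piston washer, nest the parts bowls and start the wash

### The arm

A 6-joint arm with a two-finger parallel gripper is mounted at the origin on the work surface. World frame = base frame: x ahead of the robot, y to its left, z up, the work surface at z = 0. Lengths are in m, angles in rad, forces in N, time in s.
With the tool pointing down it reaches from about 0.325 to 0.875 m from the base axis. Payload 4.4 kg.
Tool frame: the origin (TCP) lies between the finger pads; the fingertips stand finger_overhang ahead of it and the grasp point (between the pads) is the TCP (finger_overhang is the distance from the TCP to the fingertips, in m); z points along the fingers, y is the direction in which the jaws open and shut (so a half turn about z gives the same grasp; the last joint's range is limited). The gripper opens to 85 mm and grips with 20 to 120 N. Pads are 22 mm wide; open, the fingers measure 114 mm over their backs; the gripper's body (76 mm by 85 mm) begins 54 mm behind the grasp point. The pads swing forward as they close: fully open they stand 13 mm farther back than shut.
Start: joints at [-1.393, 0.207, 1.542, -0, 1.393, -0.15], TCP at [0.186, -0.544, 0.25] pointing down, gripper open.
Joint ranges: [-2.73, 2.73], [-0.86, 2.22], [0.23, 2.46], [-1.11, 4.25], [0.08, 2.63], [-2.82, 2.82]. Speed limits (rad/s): [2.79, 2.79, 3.14, 3.14, 3.14, 3.14].

### API

Orientations are given as [roll, pitch, yaw] about the fixed x, y, z axes, in that order (R = Rz(yaw) Ry(pitch) Rx(roll)).
In Python, from plant import * gives the robot as it stands.
- The arm moves only by the tool send_rows, never from a script. Its argument "plan" is a list of rows, each a list of 7 numbers: the finger opening in mm, from 0 to 85.4, then the shift along the tool's x, y, z in mm, then the turn, a rotation vector about the tool's x, y, z in rad. A call has 1 to 10 rows; each row is the pose to reach, as a shift and turn from the pose commanded when the call began, along the tool's axes at that moment; what a row does not reach only later rows make up. A row lasts 1/10 s, in which the tool goes at most 50 mm and 8.59 degrees, less where a joint would pass 70% of its speed; a pose out of reach is approached as far as the arm can. A call with a gripper value outside its range is refused whole. The fingers move at their own pace and stop on an object; the grip force is fixed at half the most. Time passes only in rows, so rows that repeat a pose let the fingers close. It gives the time, the measured TCP pose, the force and the opening at its end, in the units of the state.
- state(): the state, without advancing time (a new reading comes with each control period).
- get_image(name): name is "side" or "top" or "wrist"; returns a dict with "img" (400x640x3 uint8, red, green, blue), "fx", "fy", "cx", "cy" (pixels), "cam_to_world" (4x4, takes a point from camera to world coordinates); the wrist camera has in their place "tool_from_camera" (4x4, takes a point from camera to tool coordinates, whose origin is the TCP and whose axes are the flange's). Camera axes: x right, y down, z forward; pixel columns grow to the right and rows downward; lengths in m; the calibration is good to about 2 mm. The wrist camera is an equidistant fisheye: a pixel r from the principal point sees the ray r / f radians off the axis. A picture is of the moment at which its call begins: read the wrist's pose just before it. There is no depth.
- hand_in(): hands the job in, once; it reports no verdict.
Trained networks look in a picture, given as the dict that the camera call returned (one of the last four; its "shot" number tells which), for a name from the list of things; names that differ only in an ending like _2 or _b are one class to them, and where a whole thing is asked for, a point or a joint stands for the part that bears it (a point fixed in the world has none). Each returns a list of dicts, best first, with "conf" (0 to 1); they miss things now and then, are a little off and sometimes report something else, mostly with a low value. They report only what shows in the picture. A call takes as long as a camera call. They do not tell look-alikes from the thing itself.
- search_frame(target, picture): "extent" ([left, top, right, bottom] in pixels, round what is visible of it).
- masks_of(target, picture): "region" (400x640 bool, what is visible of it) and "extent" ([left, top, right, bottom] in pixels, round what is visible of it).
The state is a dict: "t": time; "qpos": joint angles; "joint_vel": joint speeds; "tau": joint torques, N m; "eef_pos": TCP position; "tcp_rot": TCP orientation; "ft_force": force on the tool from outside, world axes, zero at the start; "wrist_torque": the same for the moment, N m; "opening": finger opening in m.
Only numpy, scipy, OpenCV 4.12 (cv2) and the standard library are available. Lean on these libraries where they do the work, as an engineer would, in place of code of your own. Each camera call takes 0.05 s, during which the arm holds its last target.

### The job

Take every piston out of its parts bowl and lower it gently into the washer's tank, so that it stands upright on the tank floor and is not dropped or banged down. When all are in, start the wash: twist the start key clockwise to its stop and let go, so that it springs back. Also nest all four empty bowls one inside another into a single straight stack standing on the bench, and leave the other things on the bench where they are.

Things in the scene. Friction and masses are not known exactly. Their poses are not given: they have to be found in the camera images.
- bowl1: Round steel parts bowl, one of four alike: 106 mm across the rim, 52 mm high, foot 72 mm across and solid: inner floor (75 mm across) 24 mm above the underside. Wall 4 mm, flaring, then an upright rim band over the top 14 mm (outer radius 53, inner 49). Nested, each bowl stands 24 mm above the one it sits in. Origin: centre of the underside; z up.
- piston1: Aluminium piston standing upright, dome up, on the floor of a parts bowl (some bowls are empty: the piston may be absent): 50 mm diameter, 74 mm high, straight-sided up to 62 mm with a rounded crown above. Origin: centre of its flat underside; z along its axis to the crown. 0.18 kg.
- bowl2: Round steel parts bowl, one of four alike: 106 mm across the rim, 52 mm high, foot 72 mm across and solid: inner floor (75 mm across) 24 mm above the underside. Wall 4 mm, flaring, then an upright rim band over the top 14 mm (outer radius 53, inner 49). Nested, each bowl stands 24 mm above the one it sits in. Origin: centre of the underside; z up.
- piston2: Aluminium piston standing upright, dome up, on the floor of a parts bowl (some bowls are empty: the piston may be absent): 50 mm diameter, 74 mm high, straight-sided up to 62 mm with a rounded crown above. Origin: centre of its flat underside; z along its axis to the crown. 0.18 kg.
- bowl3: Round steel parts bowl, one of four alike: 106 mm across the rim, 52 mm high, foot 72 mm across and solid: inner floor (75 mm across) 24 mm above the underside. Wall 4 mm, flaring, then an upright rim band over the top 14 mm (outer radius 53, inner 49). Nested, each bowl stands 24 mm above the one it sits in. Origin: centre of the underside; z up.
- piston3: Aluminium piston standing upright, dome up, on the floor of a parts bowl (some bowls are empty: the piston may be absent): 50 mm diameter, 74 mm high, straight-sided up to 62 mm with a rounded crown above. Origin: centre of its flat underside; z along its axis to the crown. 0.18 kg.
- bowl4: Round steel parts bowl, one of four alike: 106 mm across the rim, 52 mm high, foot 72 mm across and solid: inner floor (75 mm across) 24 mm above the underside. Wall 4 mm, flaring, then an upright rim band over the top 14 mm (outer radius 53, inner 49). Nested, each bowl stands 24 mm above the one it sits in. Origin: centre of the underside; z up.
- piston4: Aluminium piston standing upright, dome up, on the floor of a parts bowl (some bowls are empty: the piston may be absent): 50 mm diameter, 74 mm high, straight-sided up to 62 mm with a rounded crown above. Origin: centre of its flat underside; z along its axis to the crown. 0.18 kg.
- washer: Parts washer fixed to the bench: open-topped grey and steel cabinet 240 mm (x) by 230 mm (y), 120 mm high, walls 15 mm thick, empty inside. Origin: centre of its underside; z up.
- tank_floor (a point): Centre of the washer tank's inner floor, 35 mm above the bench; axes those of the washer. The tank is 210 mm (x) by 200 mm (y) inside and 85 mm deep to the rim.
- start_key (a joint): Turn of the washer's start key, rad: 0 at rest, grows clockwise seen from above to the stop at 1.2; a spring (about 0.2 N m) brings it back to 0 when let go. The key is a black upright bar 52 mm long, 14 mm thick and 34 mm tall on a disc of 48 mm.
- key_grip (a point): Grip point of the start key, on its vertical turning axis, 81 mm above the bench and 14 mm below the bar's top; x along the bar (the axes turn with the key).
- switch_box: Grey box 90 x 90 mm, 50 mm high, fixed to the bench, that carries the start key on top. Origin: centre of the underside.
- cylinder_head: Aluminium cylinder head 110 x 260 mm, 117 mm high, lying on the bench; leave alone. Origin: centre of the underside.
- bottle: Clear bottle 64 mm across, 190 mm high; leave alone. Origin: centre of the underside.
- screwdriver: Screwdriver 200 mm long lying on the bench; leave alone. Origin: middle of its length; x along it.
There are look-alikes about, which are no part of the job. Leave any pink look-alike of the piston1 alone.

How it is judged:
On the way, in this order (a step that is already met when the one before it is completed fails the run):
1. every piston stands upright on the floor of the washer tank (x of piston1 in the frame of tank_floor between -0.1 and 0.1 m and y of piston1 in the frame of tank_floor between -0.1 and 0.1 m and z of each of piston1, piston2, piston3, piston4 in the frame of tank_floor below 0.008 m and angle between each of piston1, piston2, piston3, piston4's own z axis and vertical below 0.15 rad and x of piston2 in the frame of tank_floor between -0.1 and 0.1 m and y of piston2 in the frame of tank_floor between -0.1 and 0.1 m and x of piston3 in the frame of tank_floor between -0.1 and 0.1 m and y of piston3 in the frame of tank_floor between -0.1 and 0.1 m and x of piston4 in the frame of tank_floor between -0.1 and 0.1 m and y of piston4 in the frame of tank_floor between -0.1 and 0.1 m), for 0.3 s.
2. the start key is twisted to its stop (beyond 1.1 of 1.2 rad) (value of joint start_key above 1.1 rad), for 0.1 s.
3. the start key has been let go and is back at rest (value of joint start_key below 0.1 rad and contact force between the fingers and switch_box below 0.1 N), for 0.2 s.
At the end, for the whole second after the job is handed in: Every piston upright (within 0.15 rad) on the tank floor (within 8 mm); four bowls fully nested in one upright stack on the bench (axes within 12 mm, tilt under 0.12 rad, top one's underside below 78 mm); start key back at rest (under 0.1 rad); all still (all of step 1 and horizontal distance between bowl1 and bowl2 below 0.012 m and horizontal distance between each of bowl1, bowl2 and bowl3 below 0.012 m and horizontal distance between each of bowl1, bowl2, bowl3 and bowl4 below 0.012 m and height (world z) of each of bowl1, bowl2, bowl3, bowl4 below 0.078 m and angle between each of bowl1, bowl2, bowl3, bowl4's own z axis and vertical below 0.12 rad and linear speed of each of bowl1, bowl2, bowl3, bowl4, piston1, piston2, piston3, piston4 below 0.02 m/s and value of joint start_key below 0.1 rad); the robot touches nothing.
It fails at once if a piston is dropped or driven down onto the tank floor (faster than 0.5 m/s) ((x of piston1 in the frame of tank_floor between -0.1 and 0.1 m and y of piston1 in the frame of tank_floor between -0.1 and 0.1 m and z of piston1 in the frame of tank_floor below 0.03 m and linear speed of piston1 above 0.5 m/s) or (x of piston2 in the frame of tank_floor between -0.1 and 0.1 m and y of piston2 in the frame of tank_floor between -0.1 and 0.1 m and z of piston2 in the frame of tank_floor below 0.03 m and linear speed of piston2 above 0.5 m/s) or (x of piston3 in the frame of tank_floor between -0.1 and 0.1 m and y of piston3 in the frame of tank_floor between -0.1 and 0.1 m and z of piston3 in the frame of tank_floor below 0.03 m and linear speed of piston3 above 0.5 m/s) or (x of piston4 in the frame of tank_floor between -0.1 and 0.1 m and y of piston4 in the frame of tank_floor between -0.1 and 0.1 m and z of piston4 in the frame of tank_floor below 0.03 m and linear speed of piston4 above 0.5 m/s)).
It fails at once if a piston is banged against the washer (more than 80 N) (contact force between any of piston1, piston2, piston3, piston4 and washer above 80 N).
It fails at once if the cylinder head, bottle or screwdriver is moved more than 30 mm (distance of any of cylinder_head, bottle, screwdriver from where it was at the start of the episode above 0.03 m).
Of piston1, piston2, piston3, piston4 only 2 to 4 are there at a start; the rules pass over those that are not, and their reading is None.
At some moment in a run one of bowl1, bowl2, bowl3, bowl4 may be knocked a few centimetres aside while the robot is not near it.
It also fails if it takes over 210 s, if anything falls off the work surface, if the arm or the gripper's body presses on something with over 40 N, if the wrist force passes 120 N, or if a joint passes its speed limit or range.

## Working session

There is one attempt and no reset: what is moved stays moved. The work goes in short steps, Python scripts to look and compute and a tool call to move; the robot and the scene stay as the last step left them, time stands still between calls to the robot, and variables do not carry over. Pictures are saved under pics/ and viewed, and the job is handed in when it is done.

Besides the shell and the picture viewer there is one more tool, called after "Call:" by a JSON object that holds its "method" and its "body". send_rows: Moves the arm, as the interface text tells. Its arguments: {"type":"object","properties":{"plan":{"type":"array","items":{"type":"array","items":{"type":"number"}}}},"required":["plan"]}

```bash
ls; mkdir -p pics
python3 - <<'E'
from plant import *
import cv2
s=state();print(s)
for n in ("side","top","wrist"):
    p=get_image(n); cv2.imwrite(f"pics/a_{n}.png",p["img"][:,:,::-1]); print(n,{k:v for k,v in p.items() if k!='img'})
E
```

```text
pics
{'t': 0.0, 'qpos': array([-1.39249818e+00,  2.07466399e-01,  1.54295620e+00,  1.37388810e-05,
        1.39350396e+00, -1.50481872e-01]), 'joint_vel': array([-0.00024226, -0.00021655, -0.00041533, -0.00060156,  0.00048622,
        0.00046458]), 'tau': array([-3.61649873e-04, -3.83031106e+01, -2.91598338e+01, -3.06161810e-04,
        1.04936058e-02,  7.10701428e-06]), 'eef_pos': array([ 0.18553565, -0.54348822,  0.2490983 ]), 'tcp_rot': array([-3.13928715e+00, -3.63251144e-04,  3.28777162e-01]), 'ft_force': array([ 0.32510268, -0.72030045, -0.2723297 ]), 'wrist_torque': array([-0.00422176,  0.02763166,  0.04745471]), 'opening': 0.08553368742868683}
side {'fx': 363.59732882435253, 'fy': 363.59732882435253, 'cx': 319.04850210880244, 'cy': 199.50227677661474, 'cam_to_world': array([[ 0.98419252, -0.15026331,  0.09373379,  0.48756877],
       [-0.17621551, -0.77797834,  0.60307363, -0.56618259],
       [-0.01769698, -0.6100579 , -0.79215918,  0.75344706],
       [ 0.        ,  0.        ,  0.        ,  1.        ]]), 'shot': 1}
top {'fx': 375.66647688301, 'fy': 375.66647688301, 'cx': 317.3912086887139, 'cy': 196.09190319264727, 'cam_to_world': array([[-0.00145056, -0.98105672,  0.19371527,  0.39922252],
       [-0.99938585,  0.00820452,  0.03406772, -0.03872655],
       [-0.03501171, -0.19354689, -0.98046611,  0.93033094],
       [ 0.        ,  0.        ,  0.        ,  1.        ]]), 'shot': 2}
wrist {'fx': 309.70691628693146, 'fy': 309.70691628693146, 'cx': 319.66825964973583, 'cy': 197.29297887117258, 'tool_from_camera': array([[-6.27676506e-04, -9.63858502e-01, -2.66413954e-01,
         6.77426950e-02],
       [ 9.99999733e-01, -5.05081223e-04, -5.28686676e-04,
         9.69496862e-04],
       [ 3.75018462e-04, -2.66414214e-01,  9.63858561e-01,
        -1.22312017e-01],
       [ 0.00000000e+00,  0.00000000e+00,  0.00000000e+00,
         1.00000000e+00]]), 'shot': 3}
```

View pics/a_side.png

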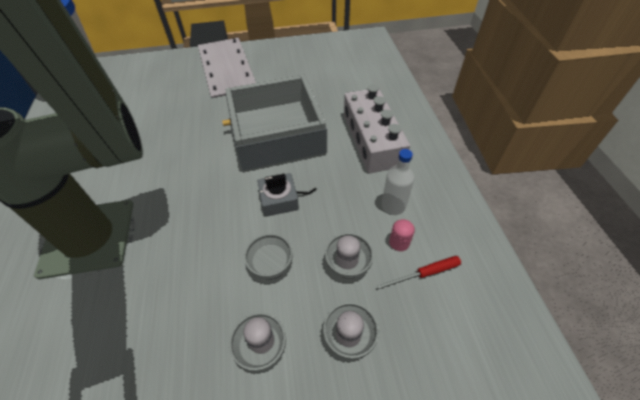

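View pics/a_top.png

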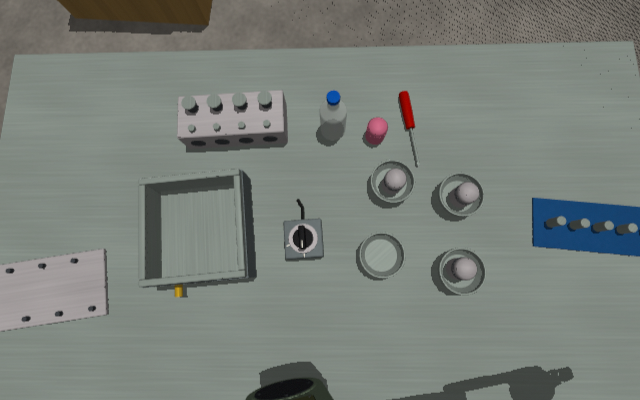

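View pics/a_wrist.png

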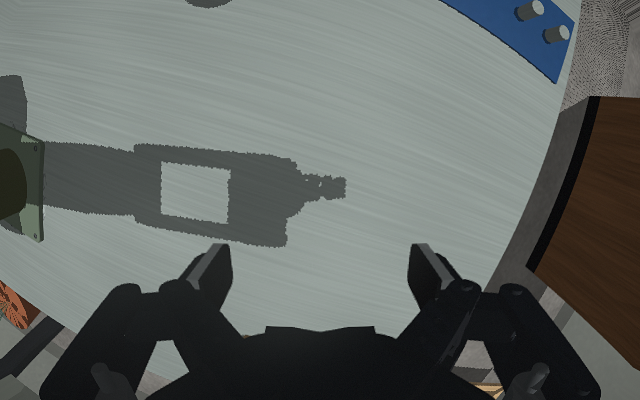

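```bash
cat > h.py <<'E'
from plant import *
import numpy as np, cv2
from scipy.optimize import least_squares
from scipy.spatial.transform import Rotation as R
def proj(p,X):
    T=np.linalg.inv(p["cam_to_world"]); c=np.c_[X,np.ones(len(X))]@T.T
    return np.c_[p["fx"]*c[:,0]/c[:,2]+p["cx"],p["fy"]*c[:,1]/c[:,2]+p["cy"]]
def back(p,u,v,z):
    d=p["cam_to_world"][:3,:3]@np.array([(u-p["cx"])/p["fx"],(v-p["cy"])/p["fy"],1]); o=p["cam_to_world"][:3,3]
    return o+d*(z-o[2])/d[2]
a=np.linspace(0,2*np.pi,48,endpoint=False)
def ring(r,z): return np.c_[r*np.cos(a),r*np.sin(a),0*a+z]
BOWL=np.r_[ring(.053,.052),ring(.053,.038),ring(.036,0)]
PIST=np.r_[ring(.025,.03),ring(.025,.062),ring(.02,.069),ring(.012,.0725),ring(.001,.074)]
def ext(p,X):
    q=proj(p,X); return np.r_[q.min(0),q.max(0)]
def fit(pics,exts,model,z,w=(1,1,1,1),x0=(.5,-.2)):
    f=lambda x:np.concatenate([(ext(p,model+[x[0],x[1],z])-e)*np.array(w) for p,e in zip(pics,exts)])
    r=least_squares(f,x0); return r.x,np.round(r.fun,1)
E
python3 - <<'E'
from h import *
import plant; print([n for n in dir(plant) if not n.startswith('_')][:60]); print(globals().get('finger_overhang'))
ps={n:get_image(n) for n in("top","side")}
for t in ("bowl1","piston1","washer","switch_box","start_key","bottle","cylinder_head","screwdriver"):
  for n,p in ps.items():
    for d in search_frame(t,p):
        e=np.array(d["extent"]); 
        if d["conf"]<.2: continue
        o=""
        if t=="bowl1": o=fit([p],[e],BOWL,0)
        if t=="piston1": o=fit([p],[e],PIST,.024,(1,1,1,0))
        print(t,n,round(d["conf"],2),np.round(e,1),o)
E
```

```text
['MotionError', 'finger_overhang', 'get_image', 'hand_in', 'masks_of', 'search_frame', 'state']
0.019
bowl1 top 0.93 [368.8 164.  414.6 204.5] (array([ 0.60191356, -0.1860641 ]), array([ 0.2, -1.9, -0.2,  1.9]))
bowl1 top 0.83 [435.9 249.1 488.2 293.3] (array([ 0.39736962, -0.33750317]), array([ 1.6, -1.8, -1.5,  1.7]))
bowl1 top 0.69 [440.1 174.2 485.2 217.7] (array([ 0.57187694, -0.3519617 ]), array([-1.1, -0.8,  1.1,  0.7]))
bowl1 top 0.67 [360.4 234.1 404.6 278.7] (array([ 0.4309888 , -0.15807282]), array([-1.3, -1.1,  1.3,  1. ]))
bowl1 top 0.59 [137.9 166.7 253.8 297.4] (array([0.48672582, 0.28199705]), array([ 34.9,  43.9, -35. , -41.8]))
bowl1 side 0.83 [247.5 233.6 293.4 277.4] (array([ 0.43944857, -0.15723094]), array([-1.5, -1.2,  1.5,  1. ]))
bowl1 side 0.81 [327.7 230.7 376.  276.2] (array([ 0.61596508, -0.18557084]), array([-0.1, -0.3,  0.1,  0.2]))
bowl1 side 0.75 [327.1 300.5 375.2 359.6] (array([ 0.57611661, -0.34820735]), array([-3.8,  0.5,  3.7, -0.7]))
bowl1 side 0.6 [226.4 314.7 286.4 369. ] (array([ 0.39552444, -0.33719722]), array([ 1.4, -2.8, -1.4,  2.5]))
pis
[... 722 characters left out ...]
[ 0.60182419, -0.20688147]), array([-0.9, -0. ,  0.8,  0. ]))
washer top 0.8 [139.3 166.1 258.  298. ] 
washer top 0.46 [359.7 234.6 406.5 276. ] 
washer side 0.82 [223.1  74.6 327.4 171.3] 
switch_box top 0.85 [283.2 201.8 325.1 263.4] 
switch_box side 0.87 [258.5 175.  316.8 214.5] 
start_key top 0.82 [293.4 226.4 311.8 251. ] 
start_key side 0.95 [267.7 170.7 289.4 194.7] 
bottle top 0.76 [321.2  93.1 346.6 139.8] 
bottle side 0.61 [326.1 233.6 376.  277. ] 
bottle side 0.58 [385.3 149.7 417.3 215. ] 
bottle side 0.51 [346.3  81.3 410.1 170.3] 
cylinder_head side 0.92 [344.8  80.6 408.4 172.5] 
screwdriver top 0.66 [321.9  93.7 347.5 141.7] 
screwdriver side 0.61 [381.3 257.1 462.  285.1]
```

Run:
```python
from h import *
p=get_image("top");im=p["img"][:,:,::-1]
A=cv2.resize(im[155:305,125:265],None,fx=4,fy=4,interpolation=cv2.INTER_CUBIC)
B=cv2.resize(im[190:270,270:340],None,fx=6,fy=6,interpolation=cv2.INTER_CUBIC)
cv2.imwrite("pics/b1.png",A);cv2.imwrite("pics/b2.png",B)
p=get_image("side");im=p["img"][:,:,::-1]
cv2.imwrite("pics/b3.png",cv2.resize(im[65:225,215:335],None,fx=3.5,fy=3.5,interpolation=cv2.INTER_CUBIC))
```

```text
(no output)
```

View pics/b1.png

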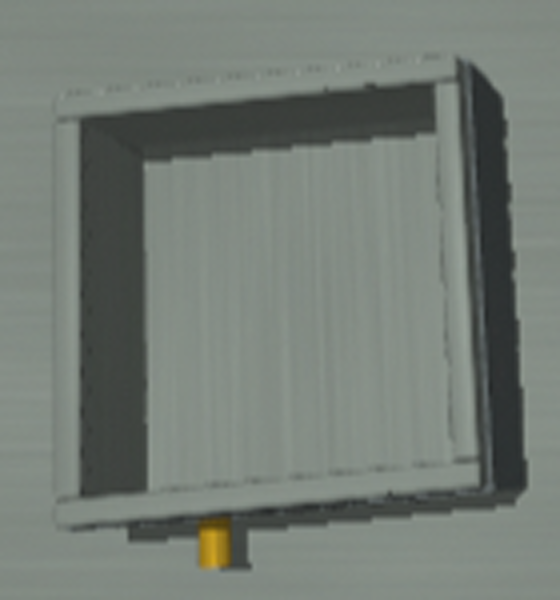

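View pics/b2.png

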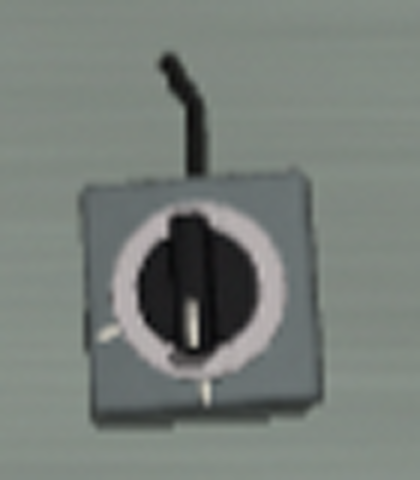

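View pics/b3.png

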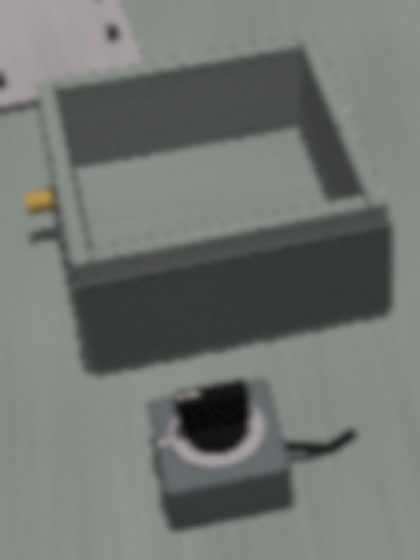

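Run:
```python
from h import *
p=get_image("top")
def fitp(px,w,h,z):
    px=np.array(px); X=np.array([[1,1],[1,-1],[-1,-1],[-1,1]])/2*[w,h]
    def f(q):
        c,s=np.cos(q[2]),np.sin(q[2]); Y=X@np.array([[c,s],[-s,c]])+q[:2]
        return (proj(p,np.c_[Y,np.full(4,z)])-px).ravel()
    r=least_squares(f,[.5,.1,0]);return r.x,np.round(r.fun,1)
print("washer",fitp([(139.3,180),(240,169.5),(246,277),(139.3,286.8)],.24,.23,.12))
print("box",fitp([(284,220.8),(320.5,218.7),(323.7,256.3),(285.5,260.3)],.09,.09,.05))
print([back(p,*q,.095) for q in [(301.7,226.5),(301.5,249)]])
```

```text
washer (array([0.49320873, 0.26666347, 0.09254381]), array([-0.2, -1. ,  0.1, -0.7,  0.1,  0.5, -0.1,  1. ]))
box (array([0.4714636 , 0.02480005, 0.07194333]), array([-0.8,  0.5,  0.6, -0.4,  0.3,  0.5, -0.2, -0.6]))
[array([0.49526688, 0.02549782, 0.095     ]), array([0.44538422, 0.02560875, 0.095     ])]
```

```bash
cat >> h.py <<'E'
def go(x,y,z,yaw,s=None):
    s=s or state(); Rc=R.from_euler("xyz",s["tcp_rot"]); Rt=R.from_euler("xyz",[np.pi,0,yaw])
    d=Rc.inv().apply(np.array([x,y,z])-s["eef_pos"])*1000; w=(Rc.inv()*Rt).as_rotvec()
    n=max(np.linalg.norm(d)/50,np.degrees(np.linalg.norm(w))/8.59)
    print("shift",np.round(d,1),"rot",np.round(w,4),"rows>=",round(n,1))
def wproj(p,X,s):  # world pts -> wrist px
    Rc=R.from_euler("xyz",s["tcp_rot"]); t=Rc.inv().apply(X-s["eef_pos"])
    T=np.linalg.inv(p["tool_from_camera"]); c=np.c_[t,np.ones(len(t))]@T.T; c=c[:,:3]
    rr=np.hypot(c[:,0],c[:,1]); th=np.arctan2(rr,c[:,2]); k=p["fx"]*th/np.maximum(rr,1e-9)
    return np.c_[p["cx"]+k*c[:,0],p["cy"]+k*c[:,1]]
def snap(n,f):
    p=get_image(n); cv2.imwrite("pics/%s.png"%f,p["img"][:,:,::-1]); return p
E
python3 -c "
from h import *
go(.40,-.335,.2,0)"
```

```text
shift [ 270.4 -128.8   50.3] rot [-0.     -0.      0.3288] rows>= 6.1
```

Call:
{"method": "send_rows", "body": {"plan": [[85,45,-22,8,0,0,0.055],[85,90,-43,17,0,0,0.11],[85,135,-64,25,0,0,0.165],[85,180,-86,34,0,0,0.22],[85,225,-107,42,0,0,0.275],[85,270,-129,50,0,0,0.329],[85,270,-129,50,0,0,0.329],[85,270,-129,50,0,0,0.329]]}}

```text
t: 2.0
eef_pos: [0.4002, -0.3338, 0.2]
tcp_rot: [-3.141, 0.001, 0.004]
ft_force: [-0.3, -0.3, 0.0]
opening: 0.085
```

Run:
```python
from h import *
s=state();p=snap("wrist","c1");print(s["eef_pos"],s["tcp_rot"])
for t in("bowl1","piston1"):
  for d in search_frame(t,p):print(t,d["conf"],d["extent"])
print(wproj(p,np.array([[.4,-.335,.098],[.4,-.335,.052]]),s))
```

```text
[ 0.40023413 -0.33379701  0.20004039] [-3.14149509e+00  6.69369215e-04  3.61226342e-03]
bowl1 0.91 [104.2, 100.3, 192.3, 209.7]
bowl1 0.68 [266.4, 135.0, 378.7, 242.9]
bowl1 0.67 [275.2, 0.0, 399.0, 56.9]
bowl1 0.6 [128.2, 1.1, 219.2, 34.0]
piston1 0.68 [287.6, 157.4, 346.4, 226.8]
piston1 0.66 [313.3, 2.3, 365.8, 32.4]
piston1 0.65 [147.7, 0.0, 201.1, 12.7]
[[320.34947405 205.14257919]
 [320.27452813 190.24003515]]
```

View pics/c1.png

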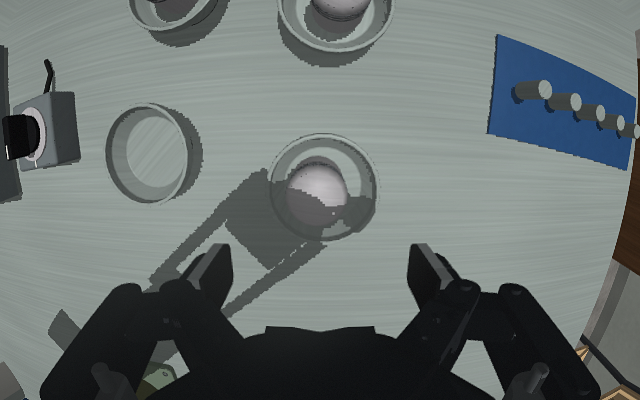

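```bash
cat >> h.py <<'E'
def wfit(p,s,e,model,z,w=(1,1,1,1),x0=(.5,-.2)):
    def f(x):
        q=wproj(p,model+[x[0],x[1],z],s); return (np.r_[q.min(0),q.max(0)]-e)*np.array(w)
    r=least_squares(f,x0); return np.round(r.x,4),np.round(r.fun,1)
def wlook(f,ts=("bowl1","piston1")):
    s=state();p=snap("wrist",f)
    for t in ts:
        for d in search_frame(t,p):
            e=d["extent"]
            if t=="bowl1": print(t,round(d["conf"],2),np.round(e),*wfit(p,s,e,BOWL,0,x0=s["eef_pos"][:2]+[.02,0]))
            else: print(t,round(d["conf"],2),np.round(e),*wfit(p,s,e,PIST,.024,(1,1,1,0),x0=s["eef_pos"][:2]+[.02,0]))
    return s,p
E
python3 - <<'E'
from h import *
wlook("c2")
E
```

```text
bowl1 0.62 [123.   3. 214.  33.] [ 0.5762 -0.1848] [ -5.7 -38.4   0.9  32.8]
bowl1 0.62 [272.   1. 396.  55.] [ 0.5498 -0.3505] [  2.  -31.   -1.7  26.4]
bowl1 0.61 [264. 134. 377. 243.] [ 0.3976 -0.3377] [-1.6 -2.1  1.6  2.6]
bowl1 0.51 [143.   0. 198.  13.] [ 0.5916 -0.1826] [-27.  -47.7  16.3  38.8]
piston1 0.97 [310.   2. 363.  32.] [ 0.5318 -0.3502] [-6.3 -0.1  6.4  0. ]
piston1 0.82 [282. 154. 342. 227.] [ 0.4069 -0.3307] [-1.2  0.1  1.2 -0. ]
piston1 0.81 [142.   0. 198.  16.] [ 0.5482 -0.2065] [-5.  -0.1  4.6  0. ]
```

```bash
python3 -c "
from h import *
go(.403,-.333,.076,0)"
```

```text
shift [  4.2  -3.4 124.6] rot [ 0.0007 -0.0003 -0.0026] rows>= 2.5
```

Call:
{"method": "send_rows", "body": {"plan": [[85,2,-1,40,0,0,0],[85,4,-3,80,0,0,0],[85,4,-3,110,0,0,0],[85,4,-3,125,0,0,0],[85,4,-3,125,0,0,0],[30,4,-3,125,0,0,0],[30,4,-3,125,0,0,0],[30,4,-3,125,0,0,0],[30,4,-3,125,0,0,0],[30,4,-3,125,0,0,0]]}}

```text
t: 3.3
eef_pos: [0.4047, -0.3333, 0.0775]
tcp_rot: [3.138, -0.003, -0.0]
ft_force: [-0.4, 0.9, 5.8]
opening: 0.0479
```

```bash
python3 -c "
from h import *
s=state();print(s['eef_pos'],s['opening'],s['ft_force'])
go(.403,-.333,.250,0)
snap('wrist','c3')"
```

```text
[ 0.40470896 -0.33329394  0.07745947] 0.047887158580971007 [-0.38738227  0.85923927  5.75030281]
shift [  -1.2    0.3 -172.5] rot [ 0.0032 -0.0027 -0.0002] rows>= 3.5
```

View pics/c3.png

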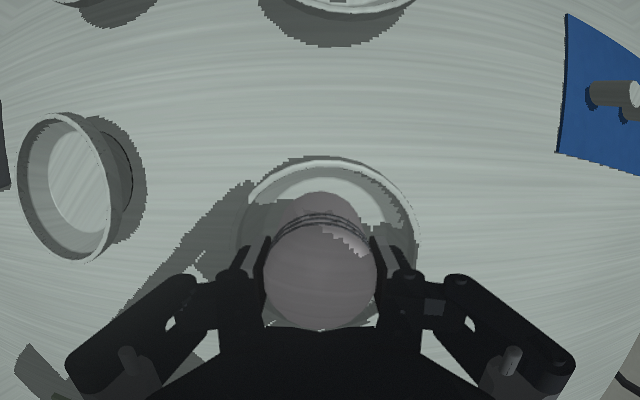

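Call:
{"method": "send_rows", "body": {"plan": [[30,0,0,-15,0,0,0],[30,0,0,-50,0,0,0],[30,0,0,-90,0,0,0],[30,0,0,-130,0,0,0],[30,0,0,-165,0,0,0],[30,3,-35,-172,0,0,0],[30,5,-75,-172,0,0,0.015],[30,7,-115,-172,0,0,0],[30,9,-155,-172,0,0,0],[30,10,-195,-172,0,0,0]]}}

```text
t: 4.35
eef_pos: [0.4132, -0.1353, 0.2473]
tcp_rot: [3.141, -0.001, -0.001]
ft_force: [0.1, 0.9, -1.5]
opening: 0.0485
```

```bash
python3 -c "
from h import *
go(.428,.261,.250,0.0925)
snap('wrist','c4')"
```

```text
shift [  14.6 -396.4   -2.7] rot [ 0.0002 -0.0005 -0.0931] rows>= 7.9
```

View pics/c4.png

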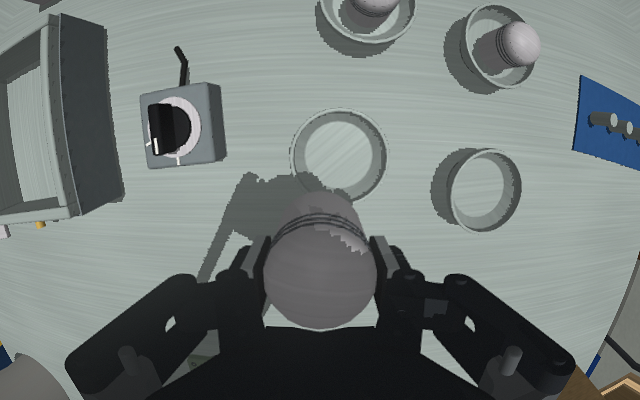

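Call:
{"method": "send_rows", "body": {"plan": [[30,1,-40,-2,0,0,0],[30,3,-80,-2,0,0,-0.01],[30,4,-120,-2,0,0,-0.02],[30,6,-165,-2,0,0,-0.04],[30,8,-210,-2,0,0,-0.05],[30,9,-255,-2,0,0,-0.06],[30,11,-300,-2,0,0,-0.08],[30,13,-345,-2,0,0,-0.093],[30,15,-380,-2,0,0,-0.093],[30,15,-396,-2,0,0,-0.093]]}}

```text
t: 5.4
eef_pos: [0.4283, 0.2618, 0.2493]
tcp_rot: [-3.141, -0.0, 0.096]
ft_force: [0.8, 0.5, -1.6]
opening: 0.0479
```

```bash
python3 -c "
from h import *
go(.428,.261,.0885,0.0925)
snap('wrist','c5');snap('top','c5t')"
```

```text
shift [ -0.4   0.9 160.8] rot [-0.0009 -0.0004  0.0037] rows>= 3.2
```

View pics/c5.png

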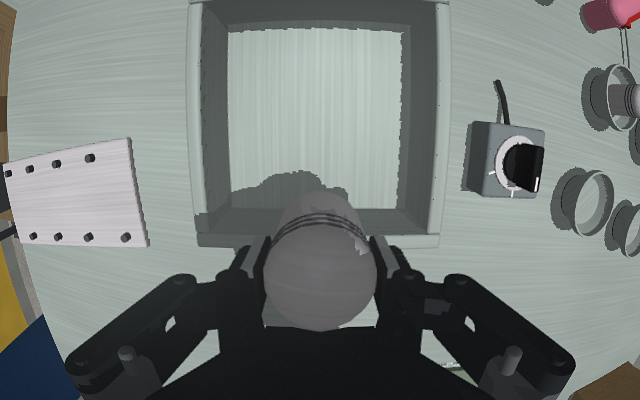

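View pics/c5t.png

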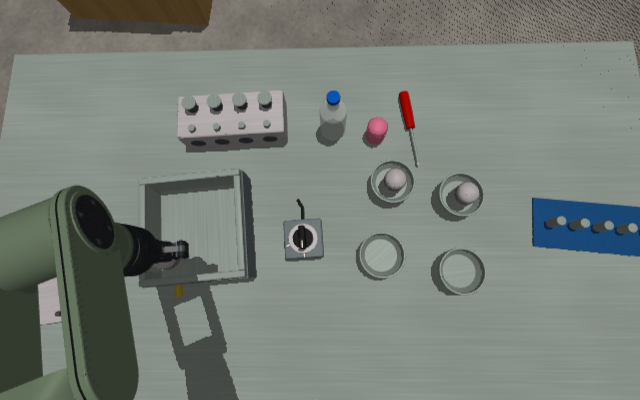

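Run:
```python
from h import *
s=state();p=get_image("wrist");im=p["img"][:,:,::-1].copy()
c,n=np.cos(.0925),np.sin(.0925)
def box(w,h,z):
    X=[];q=np.array([[1,1],[1,-1],[-1,-1],[-1,1],[1,1]])/2*[w,h]
    for i in range(4): X+=list(q[i]+(q[i+1]-q[i])*t for t in np.linspace(0,1,40))
    X=np.array(X); X=X@np.array([[c,n],[-n,c]])+[.4932,.2667]; return np.c_[X,np.full(len(X),z)]
for B,col in((box(.24,.23,.12),(0,0,255)),(box(.21,.20,.12),(0,255,0)),(box(.21,.2,.035),(255,0,0))):
    for q in wproj(p,B,s): cv2.circle(im,(int(q[0]),int(q[1])),1,col,-1)
cv2.imwrite("pics/c6.png",im)
```

```text
(no output)
```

View pics/c6.png

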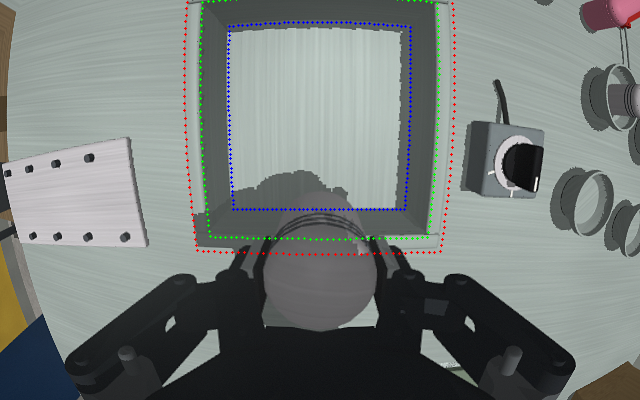

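Call:
{"method": "send_rows", "body": {"plan": [[30,4,0,20,0,0,0],[30,4,1,50,0,0,0],[30,4,1,80,0,0,0],[30,4,1,105,0,0,0],[30,4,1,125,0,0,0],[30,4,1,138,0,0,0],[30,4,1,148,0,0,0],[30,4,1,155,0,0,0],[30,4,1,158,0,0,0],[30,4,1,158,0,0,0]]}}

```text
t: 6.55
eef_pos: [0.433, 0.2585, 0.0915]
tcp_rot: [-3.142, -0.0, 0.093]
ft_force: [-0.6, 0.9, -1.3]
opening: 0.0482
```

Call:
{"method": "send_rows", "body": {"plan": [[30,0,0,1,0,0,0],[30,0,0,1.5,0,0,0],[30,0,0,2,0,0,0],[30,0,0,2,0,0,0]]}}

```text
t: 6.95
eef_pos: [0.4328, 0.2585, 0.0895]
tcp_rot: [-3.141, -0.0, 0.093]
ft_force: [-0.1, -1.0, -2.1]
opening: 0.0481
```

Call:
{"method": "send_rows", "body": {"plan": [[30,0,0,0.7,0,0,0],[30,0,0,1.4,0,0,0],[30,0,0,2,0,0,0],[30,0,0,2,0,0,0]]}}

```text
t: 7.35
eef_pos: [0.433, 0.2586, 0.0885]
tcp_rot: [3.142, -0.0, 0.093]
ft_force: [-2.9, -1.4, 6.9]
opening: 0.0482
```

Call:
{"method": "send_rows", "body": {"plan": [[60,0,0,-0.5,0,0,0],[72,0,0,-0.5,0,0,0],[80,0,0,-0.5,0,0,0],[80,0,0,-0.5,0,0,0],[80,0,0,-15,0,0,0],[80,0,0,-45,0,0,0],[80,0,0,-85,0,0,0],[80,0,0,-125,0,0,0],[85,0,0,-160,0,0,0],[85,0,40,-160,0,0,0]]}}

```text
t: 8.35
eef_pos: [0.44, 0.2221, 0.2539]
tcp_rot: [-3.137, -0.013, 0.098]
ft_force: [1.8, -1.4, 1.1]
opening: 0.085
```

```bash
python3 -c "
from h import *
go(.574,-.345,.200,0)
snap('wrist','c7');p=snap('top','c7t')
for t in ('bowl1','piston1'):
  for d in search_frame(t,p):print(t,round(d['conf'],2),np.round(d['extent']))"
```

```text
shift [ 77.  577.8  52.4] rot [-0.0051 -0.013   0.0983] rows>= 11.7
bowl1 0.92 [434. 249. 490. 292.]
bowl1 0.66 [437. 173. 484. 216.]
bowl1 0.59 [372. 162. 412. 205.]
bowl1 0.59 [361. 233. 405. 275.]
piston1 0.92 [186. 252. 219. 267.]
piston1 0.67 [450. 180. 481. 207.]
piston1 0.65 [366. 116. 387. 143.]
piston1 0.55 [381. 170. 406. 199.]
piston1 0.45 [435. 247. 489. 297.]
```

View pics/c7.png

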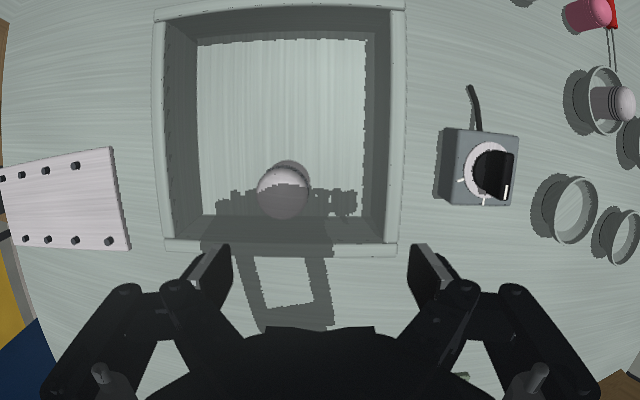

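Call:
{"method": "send_rows", "body": {"plan": [[85,6,40,0,0,0,0.01],[85,12,85,0,0,0,0.02],[85,18,130,0,0,-0.01,0.03],[85,24,175,0,0,-0.01,0.04],[85,30,220,0,0,-0.01,0.05],[85,36,265,0,0,-0.01,0.06],[85,42,310,5,0,-0.01,0.07],[85,48,355,10,0,-0.01,0.08],[85,54,400,20,0,-0.01,0.09],[85,60,445,30,0,-0.01,0.098]]}}

```text
t: 9.55
eef_pos: [0.5378, -0.2197, 0.2159]
tcp_rot: [-3.141, 0.011, -0.005]
ft_force: [-0.2, 0.2, -0.2]
opening: 0.0846
```

```bash
python3 -c "
from h import *
go(.560,-.348,.200,0)"
```

```text
shift [ 23.  128.2  15.5] rot [-0.0009  0.0108 -0.0049] rows>= 2.6
```

Call:
{"method": "send_rows", "body": {"plan": [[85,8,45,8,0,0.005,0],[85,16,90,15,0,0.01,-0.005],[85,23,128,15,0,0.01,-0.005],[85,23,128,15,0,0.01,-0.005],[85,23,128,15,0,0.01,-0.005]]}}

```text
t: 10.05
eef_pos: [0.5595, -0.3467, 0.2002]
tcp_rot: [-3.14, 0.002, -0.001]
ft_force: [-0.9, -0.1, -0.5]
opening: 0.0851
```

```bash
python3 -c "
from h import *
wlook('d1')
wlook('d2')
go(.578,-.348,.076,0)"
```

```text
bowl1 0.93 [113.  85. 211. 190.] [ 0.6114 -0.19  ] [ 0.8 -1.4 -0.7  1.5]
bowl1 0.83 [264. 112. 385. 228.] [ 0.5758 -0.3513] [ 1.4 -0.1 -1.4 -0. ]
bowl1 0.66 [122. 245. 190. 294.] [ 0.4581 -0.154 ] [ -9.6 -15.2   5.5  21.1]
piston1 0.97 [106.   2. 171.  43.] [ 0.7143 -0.1826] [ 1.4  0.  -1.2  0. ]
piston1 0.82 [115. 116. 190. 175.] [ 0.608 -0.197] [ 6.3 -0.2 -5.8 -0. ]
piston1 0.72 [294. 148. 354. 214.] [ 0.5728 -0.3508] [-1.7  0.1  1.7 -0. ]
bowl1 0.96 [113.  84. 211. 192.] [ 0.6106 -0.1878] [ 1.5 -0.1 -1.1  0. ]
bowl1 0.95 [120. 246. 191. 295.] [ 0.4566 -0.1516] [ -7.5 -15.3   3.9  20.9]
bowl1 0.91 [265. 112. 386. 229.] [ 0.5755 -0.351 ] [ 1.6  1.  -1.7 -1.3]
bowl1 0.83 [266. 284. 357. 328.] [ 0.4178 -0.337 ] [ -3.5 -18.    3.3  23.6]
piston1 0.91 [297. 147. 355. 214.] [ 0.5738 -0.3509] [-2.3  0.1  2.4 -0. ]
piston1 0.74 [106.   1. 171.  44.] [ 0.7152 -0.1803] [ 1.8  0.  -1.6  0. ]
piston1 0.61 [117. 114. 194. 174.] [ 0.6098 -0.1979] [ 7.3 -0.3 -6.7 -0. ]
shift [ 18.1   2.3 126.3] rot [ 0.0003 -0.      0.0015] rows>= 2.6
```

View pics/d1.png

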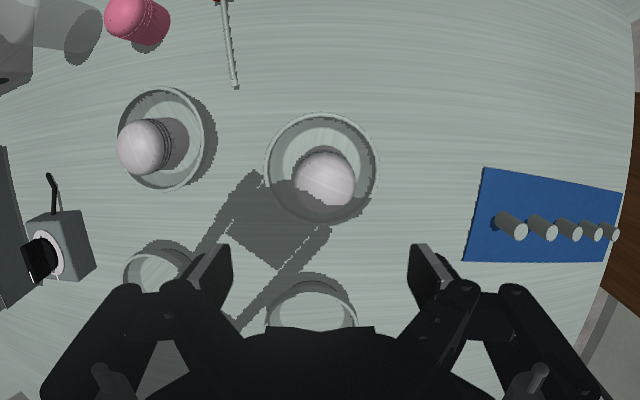

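Call:
{"method": "send_rows", "body": {"plan": [[85,6,3,40,0,0,0],[85,13,5,80,0,0,0],[85,13,5,110,0,0,0],[85,13,5,125,0,0,0],[85,13,5,126,0,0,0],[30,13,5,126,0,0,0],[30,13,5,126,0,0,0],[30,13,5,126,0,0,0],[30,13,5,126,0,0,0],[30,13,5,126,0,0,0]]}}

```text
t: 11.35
eef_pos: [0.5744, -0.3533, 0.0794]
tcp_rot: [3.138, -0.004, -0.0]
ft_force: [1.3, 0.0, 6.5]
opening: 0.0481
```

```bash
python3 -c "
from h import *
snap('wrist','d3');snap('top','d3t');go(.498,.266,.255,.0925)"
```

```text
shift [ -75.7 -618.6 -178.2] rot [ 0.0038 -0.0043 -0.0927] rows>= 13.0
```

View pics/d3.png

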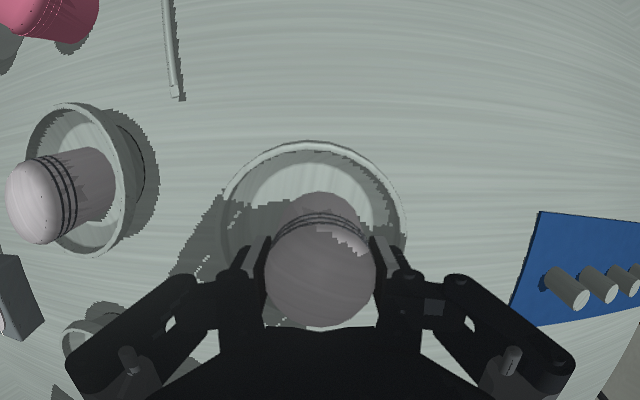

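Call:
{"method": "send_rows", "body": {"plan": [[30,0,0,-15,0,0,0],[30,0,0,-50,0,0,0],[30,0,0,-90,0,0,0],[30,0,0,-130,0,0,0],[30,0,0,-165,0,0,0],[30,-4,-35,-178,0,0,0],[30,-9,-75,-178,0,0,-0.01],[30,-14,-120,-178,0,0,-0.02],[30,-19,-165,-178,0,0,-0.03],[30,-24,-210,-178,0,0,-0.04]]}}

```text
t: 12.45
eef_pos: [0.5477, -0.1404, 0.2545]
tcp_rot: [3.141, 0.0, 0.039]
ft_force: [0.3, -0.8, -2.1]
opening: 0.0479
```

```bash
python3 -c "
from h import *
go(.498,.266,.255,.0925)"
```

```text
shift [ -33.6 -408.    -0.7] rot [ 0.0005  0.0001 -0.053 ] rows>= 8.2
```

Call:
{"method": "send_rows", "body": {"plan": [[30,-3,-40,-1,0,0,0],[30,-7,-85,-1,0,0,-0.01],[30,-11,-130,-1,0,0,-0.02],[30,-15,-175,-1,0,0,-0.03],[30,-19,-220,-1,0,0,-0.04],[30,-23,-265,-1,0,0,-0.05],[30,-27,-310,-1,0,0,-0.053],[30,-31,-355,-1,0,0,-0.053],[30,-33,-390,-1,0,0,-0.053],[30,-34,-408,-1,0,0,-0.053]]}}

```text
t: 13.45
eef_pos: [0.4972, 0.2671, 0.2553]
tcp_rot: [-3.141, 0.0, 0.096]
ft_force: [-0.2, -0.1, -1.9]
opening: 0.0478
```

```bash
python3 -c "
from h import *
go(.498,.265,.0925,.0925);snap('wrist','d4')"
```

```text
shift [  0.6   2.2 162.8] rot [-0.0003  0.0001  0.0034] rows>= 3.3
```

View pics/d4.png

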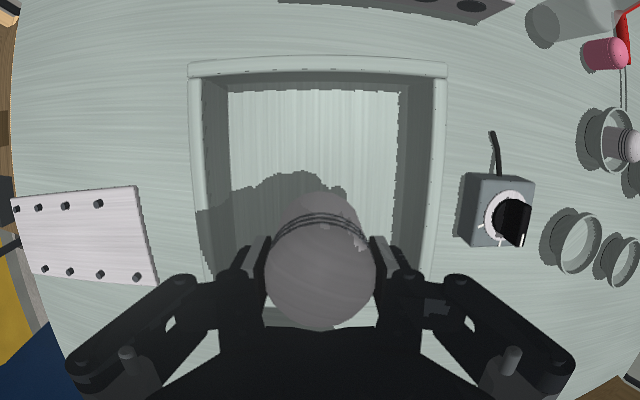

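Call:
{"method": "send_rows", "body": {"plan": [[30,1,0,20,0,0,0],[30,1,0,55,0,0,0],[30,1,0,85,0,0,0],[30,1,0,110,0,0,0],[30,1,0,130,0,0,0],[30,1,0,143,0,0,0],[30,1,0,153,0,0,0],[30,1,0,159,0,0,0],[30,1,0,161,0,0,0],[30,1,0,161,0,0,0]]}}

```text
t: 14.5
eef_pos: [0.4999, 0.2644, 0.0943]
tcp_rot: [3.141, -0.001, 0.093]
ft_force: [0.2, 0.1, -1.0]
opening: 0.0481
```

Call:
{"method": "send_rows", "body": {"plan": [[30,0,0,1,0,0,0],[30,0,0,2,0,0,0],[30,0,0,3,0,0,0],[30,0,0,3.6,0,0,0],[30,0,0,4,0,0,0],[30,0,0,4,0,0,0]]}}

```text
t: 15.1
eef_pos: [0.4996, 0.2644, 0.0905]
tcp_rot: [3.141, -0.0, 0.093]
ft_force: [-1.4, 0.2, 3.0]
opening: 0.048
```

Light contact; release and rise.

Call:
{"method": "send_rows", "body": {"plan": [[60,0,0,-0.5,0,0,0],[72,0,0,-0.5,0,0,0],[80,0,0,-0.5,0,0,0],[80,0,0,-0.5,0,0,0],[80,0,0,-15,0,0,0],[80,0,0,-45,0,0,0],[80,0,0,-85,0,0,0],[80,0,0,-125,0,0,0],[85,0,5,-160,0,0,0],[85,0,45,-160,0,0,0]]}}

```text
t: 16.1
eef_pos: [0.5073, 0.2231, 0.2584]
tcp_rot: [-3.138, -0.015, 0.098]
ft_force: [0.8, -0.8, -0.0]
opening: 0.085
```

```bash
python3 -c "
from h import *
go(.595,-.190,.200,0);snap('wrist','d5')"
```

```text
shift [ 46.  419.9  57.5] rot [-0.0045 -0.015   0.0979] rows>= 8.5
```

View pics/d5.png

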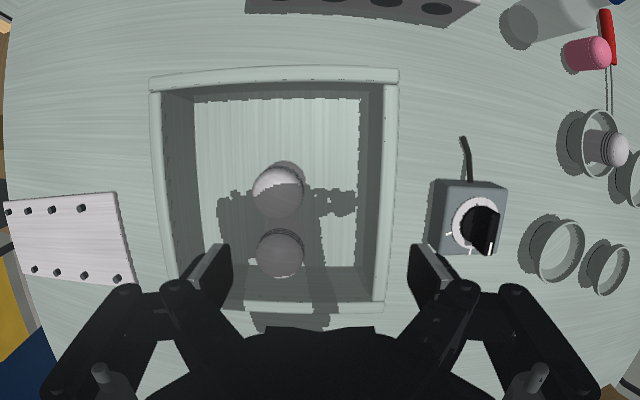

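Both stand well. On to the third.

Call:
{"method": "send_rows", "body": {"plan": [[85,5,40,0,0,0,0.01],[85,10,85,0,0,0,0.02],[85,15,130,0,0,0,0.03],[85,20,175,0,0,0,0.04],[85,25,220,0,0,0,0.05],[85,30,265,5,0,0,0.06],[85,35,310,15,0,0,0.07],[85,40,355,30,0,0,0.08],[85,45,395,45,0,0,0.09],[85,46,420,57,0,0,0.098]]}}

```text
t: 17.15
eef_pos: [0.5884, -0.1976, 0.1929]
tcp_rot: [3.14, -0.0, -0.008]
ft_force: [-0.0, 0.4, -0.0]
opening: 0.0851
```

Call:
{"method": "send_rows", "body": {"plan": [[85,0,0,0,0,0,0],[85,0,0,0,0,0,0]]}}

```text
t: 17.35
eef_pos: [0.588, -0.1945, 0.1931]
tcp_rot: [-3.141, 0.001, -0.007]
ft_force: [0.2, -0.1, 0.5]
opening: 0.085
```

```bash
python3 -c "
from h import *
wlook('e1')
go(.609,-.190,.076,0)"
```

```text
bowl1 0.97 [248. 106. 372. 225.] [ 0.6097 -0.1868] [ 1.7 -0.3 -1.7  0.2]
bowl1 0.66 [236. 274. 335. 337.] [ 0.4552 -0.1577] [ -0.6 -10.8   0.3  13.7]
bowl1 0.66 [399. 307. 473. 362.] [ 0.3982 -0.3371] [-4.5 -8.6  6.2 12.7]
bowl1 0.61 [423. 146. 524. 255.] [ 0.5756 -0.35  ] [ 1.6  1.9 -2.5 -2.4]
piston1 0.9 [276. 139. 346. 211.] [ 0.6098 -0.1888] [ 1.7 -0.1 -1.7 -0. ]
piston1 0.67 [  1. 247.   8. 282.] [0.4814 0.2827] [-14.1   1.   11.5   0. ]
piston1 0.65 [239.   0. 305.  56.] [ 0.7207 -0.1601] [-1.1 -0.   1.2  0. ]
piston1 0.6 [  0. 285.  30. 324.] [0.4158 0.2938] [-1.2  0.1  1.  -0. ]
piston1 0.51 [423. 148. 524. 252.] [ 0.6057 -0.3299] [ 17.5  -1.  -19.1  -0. ]
shift [ 20.1  -3.4 118.2] rot [ 0.0007 -0.0013 -0.0038] rows>= 2.4
```

View pics/e1.png

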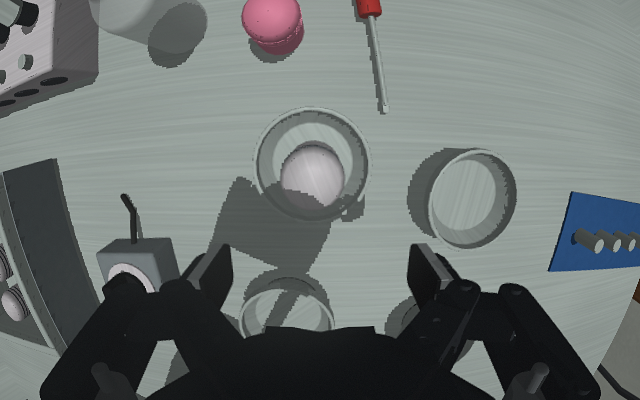

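Call:
{"method": "send_rows", "body": {"plan": [[85,10,-2,40,0,0,0],[85,20,-4,80,0,0,0],[85,20,-4,105,0,0,0],[85,20,-4,117,0,0,0],[85,20,-4,117,0,0,0],[30,20,-4,117,0,0,0],[30,20,-4,117,0,0,0],[30,20,-4,117,0,0,0],[30,20,-4,117,0,0,0],[30,20,-4,117,0,0,0]]}}

```text
t: 18.5
eef_pos: [0.6103, -0.1912, 0.079]
tcp_rot: [3.139, -0.005, -0.005]
ft_force: [-0.8, 1.1, 5.8]
opening: 0.0484
```

```bash
python3 -c "
from h import *
snap('wrist','e3');go(.565,.271,.255,.0925)"
```

```text
shift [ -46.8 -461.5 -177.2] rot [ 0.0023 -0.0046 -0.0978] rows>= 9.9
```

View pics/e3.png

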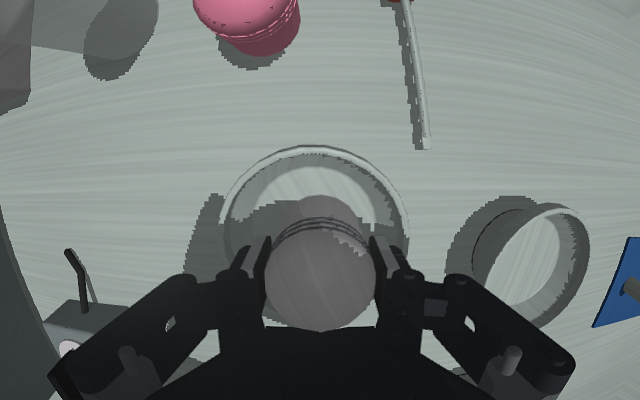

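Call:
{"method": "send_rows", "body": {"plan": [[30,0,0,-15,0,0,0],[30,0,0,-50,0,0,0],[30,0,0,-90,0,0,0],[30,0,0,-130,0,0,0],[30,0,0,-165,0,0,0],[30,-4,-35,-177,0,0,0],[30,-8,-75,-177,0,0,-0.01],[30,-12,-120,-177,0,0,-0.02],[30,-16,-165,-177,0,0,-0.03],[30,-20,-210,-177,0,0,-0.04]]}}

```text
t: 19.55
eef_pos: [0.5885, 0.021, 0.2534]
tcp_rot: [3.141, 0.0, 0.034]
ft_force: [0.8, -0.9, -2.1]
opening: 0.0482
```

Call:
{"method": "send_rows", "body": {"plan": [[30,-4,-40,0,0,0,-0.01],[30,-9,-85,0,0,0,-0.02],[30,-13,-130,0,0,0,-0.03],[30,-18,-175,0,0,0,-0.04],[30,-23,-215,0,0,0,-0.05],[30,-27,-240,0,0,0,-0.058],[30,-27,-251,0,0,0,-0.058],[30,-27,-251,0,0,0,-0.058]]}}

```text
t: 20.35
eef_pos: [0.5533, 0.2703, 0.2529]
tcp_rot: [3.141, 0.0, 0.095]
ft_force: [-0.0, -0.4, -2.5]
opening: 0.048
```

```bash
python3 -c "
from h import *
snap('wrist','e4');go(.565,.271,.094,.0925)"
```

```text
shift [ 11.4  -1.2 158.9] rot [0.0016 0.0001 0.0007] rows>= 3.2
```

View pics/e4.png

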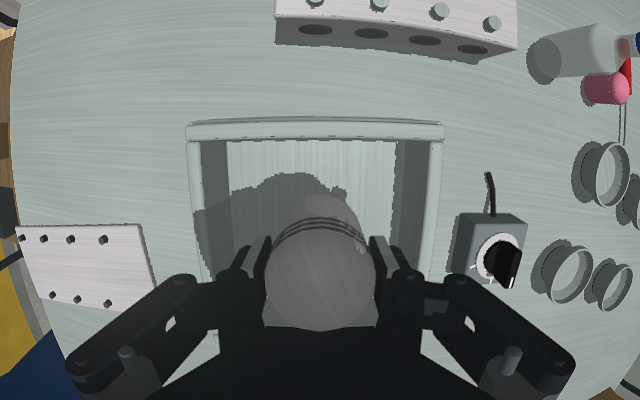

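Call:
{"method": "send_rows", "body": {"plan": [[30,5,0,20,0,0,0],[30,9,-1,50,0,0,0],[30,9,-1,80,0,0,0],[30,9,-1,107,0,0,0],[30,9,-1,127,0,0,0],[30,9,-1,140,0,0,0],[30,9,-1,150,0,0,0],[30,9,-1,157,0,0,0],[30,9,-1,159,0,0,0],[30,9,-1,159,0,0,0]]}}

```text
t: 21.4
eef_pos: [0.563, 0.2714, 0.0943]
tcp_rot: [3.141, -0.001, 0.093]
ft_force: [-0.8, 0.1, -1.8]
opening: 0.0482
```

Call:
{"method": "send_rows", "body": {"plan": [[30,0,0,1,0,0,0],[30,0,0,2,0,0,0],[30,0,0,3,0,0,0],[30,0,0,3,0,0,0]]}}

```text
t: 21.8
eef_pos: [0.5625, 0.2714, 0.0909]
tcp_rot: [3.141, -0.0, 0.093]
ft_force: [-0.7, 0.6, -1.6]
opening: 0.0478
```

Call:
{"method": "send_rows", "body": {"plan": [[30,0,0,0.5,0,0,0],[30,0,0,1,0,0,0],[30,0,0,1.3,0,0,0],[30,0,0,1.3,0,0,0]]}}

```text
t: 22.2
eef_pos: [0.5627, 0.2714, 0.0901]
tcp_rot: [3.141, -0.0, 0.093]
ft_force: [-2.3, 0.8, 2.2]
opening: 0.0481
```

Call:
{"method": "send_rows", "body": {"plan": [[60,0,0,-0.5,0,0,0],[72,0,0,-0.5,0,0,0],[80,0,0,-0.5,0,0,0],[80,0,0,-0.5,0,0,0],[80,0,0,-15,0,0,0],[80,0,0,-45,0,0,0],[80,0,0,-85,0,0,0],[80,0,0,-125,0,0,0],[85,-25,5,-160,0,0,0],[85,-60,45,-160,0,0,0]]}}

```text
t: 23.2
eef_pos: [0.5131, 0.2266, 0.2582]
tcp_rot: [-3.138, -0.016, 0.097]
ft_force: [1.1, 0.1, 0.7]
opening: 0.085
```

```bash
python3 -c "
from h import *
go(.47,.025,.250,.09);snap('wrist','f1');snap('top','f1t');snap('side','f1s');print(state()['qpos'])"
```

```text
shift [-62.4 196.6   6.5] rot [-0.0036 -0.0162  0.0066] rows>= 4.1
[ 2.57074008e-01  1.61355902e-01  1.59477093e+00 -6.27353535e-04
  1.38622429e+00  1.73674145e+00]
```

View pics/f1.png

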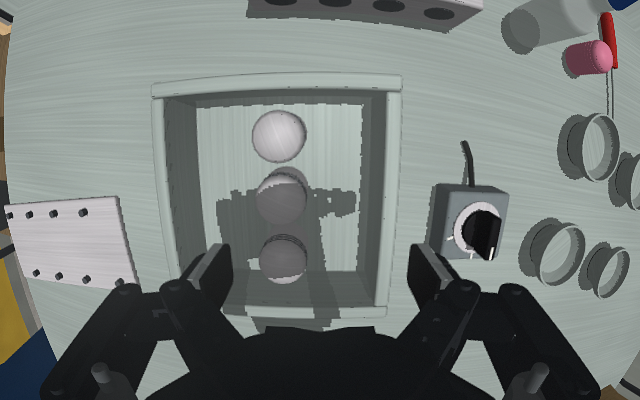

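View pics/f1s.png

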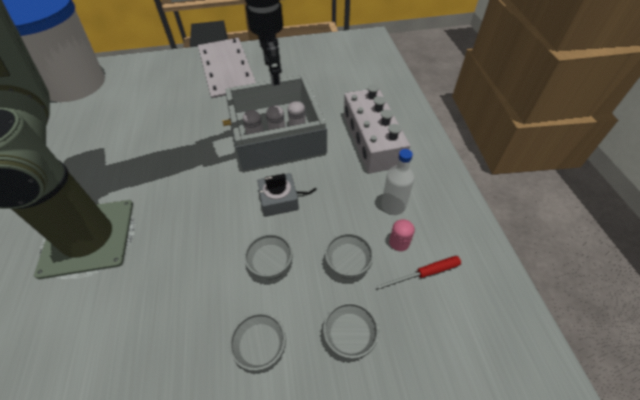

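Call:
{"method": "send_rows", "body": {"plan": [[85,-6,40,0,0,0,-0.14],[85,-12,80,0,0,0,-0.28],[85,-20,120,0,0,0,-0.42],[85,-30,160,0,0,0,-0.56],[85,-40,195,0,0,0,-0.7],[85,-42,197,0,0,0,-0.84],[85,-42,197,0,0,0,-0.98],[85,-42,197,0,0,0,-1.12],[85,-42,197,0,0,0,-1.26],[85,-42,197,0,0,0,-1.4]]}}

```text
t: 24.35
eef_pos: [0.4865, 0.0236, 0.2504]
tcp_rot: [3.14, 0.0, 1.498]
ft_force: [0.9, 0.2, 0.5]
opening: 0.0852
```

Call:
{"method": "send_rows", "body": {"plan": [[85,0,0,0,0,0,-0.14],[85,0,0,0,0,0,-0.28],[85,0,0,0,0,0,-0.42],[85,0,0,0,0,0,-0.56],[85,0,0,0,0,0,-0.7],[85,0,0,0,0,0,-0.84],[85,0,0,0,0,0,-0.98],[85,0,0,0,0,0,-1.12],[85,0,0,0,0,0,-1.26],[85,0,0,0,0,0,-1.4]]}}

```text
t: 25.35
eef_pos: [0.4865, 0.0237, 0.2504]
tcp_rot: [-3.142, 0.002, 2.899]
ft_force: [1.0, -0.1, 0.9]
opening: 0.0849
```

```bash
python3 -c "
from h import *
go(.495,.025,.200,3.14159)"
```

```text
shift [-7.9  3.3 50.4] rot [-2.000e-04  1.500e-03 -2.428e-01] rows>= 1.6
```

Call:
{"method": "send_rows", "body": {"plan": [[85,-4,2,20,0,0,-0.12],[85,-8,3,50,0,0,-0.243],[85,-8,3,50,0,0,-0.243],[85,-8,3,50,0,0,-0.243]]}}

```text
t: 25.75
eef_pos: [0.4941, 0.0247, 0.1998]
tcp_rot: [-3.141, -0.001, 3.133]
ft_force: [0.4, 0.6, 0.1]
opening: 0.0852
```

Run:
```python
from h import *
s=state();p=snap('wrist','g1');print(s['eef_pos'],s['tcp_rot'],s['qpos'])
im=p["img"][:,:,::-1].copy()
for yaw,col in((0,(0,0,255)),):
    X=np.array([[x,y,.095] for x in np.linspace(-.026,.026,12) for y in(-.007,.007)])+[.4714,.0253,0]
    for q in wproj(p,X,s): cv2.circle(im,tuple(np.int32(q)),1,col,-1)
    X=np.array([[.045*a,.045*b,.05] for a in(-1,1) for b in(-1,1)])+[.4714,.0253,0]
    for q in wproj(p,X,s): cv2.circle(im,tuple(np.int32(q)),2,(0,255,0),-1)
cv2.imwrite("pics/g2.png",cv2.resize(im[100:300,220:420],None,fx=3,fy=3))
```

```text
[0.49406692 0.02465724 0.19983317] [-3.14138763e+00 -9.32016360e-04  3.13346941e+00] [-1.25091774e-01  8.53931841e-02  1.78912221e+00 -3.27281621e-04
  1.26797900e+00 -1.68766721e+00]
```

View pics/g2.png

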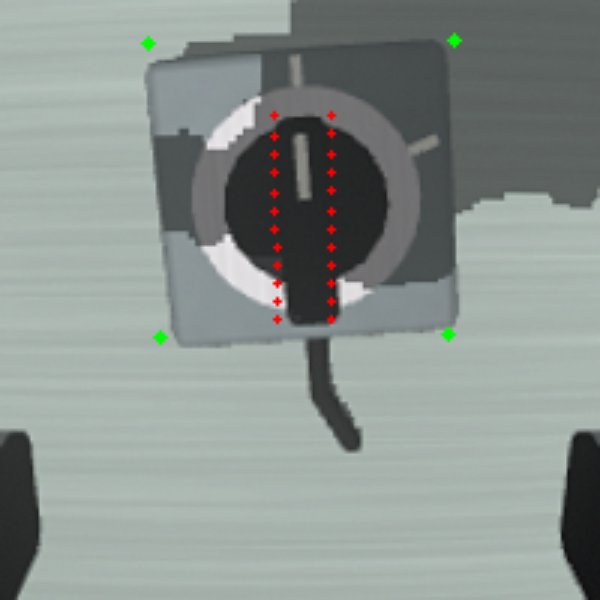

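```bash
python3 -c "
from h import *
go(.472,.026,.087,3.2066)"
```

```text
shift [ 22.9   1.4 113.8] rot [-0.0006  0.0014 -0.0728] rows>= 2.3
```

Call:
{"method": "send_rows", "body": {"plan": [[50,12,1,20,0,0,-0.073],[50,23,1,50,0,0,-0.073],[50,23,1,80,0,0,-0.073],[50,23,1,105,0,0,-0.073],[50,23,1,113,0,0,-0.073],[50,23,1,113,0,0,-0.073]]}}

```text
t: 26.4
eef_pos: [0.4711, 0.0255, 0.0869]
tcp_rot: [-3.141, -0.0, -3.075]
ft_force: [0.4, 0.5, -0.4]
opening: 0.0503
```

```bash
python3 -c "
from h import *
go(.472,.026,.087,3.2066);snap('wrist','g3');print(state()['opening'])"
```

```text
shift [-0.9  0.4 -0.1] rot [-0.0004 -0.0003  0.0014] rows>= 0.0
0.05001143080869323
```

View pics/g3.png

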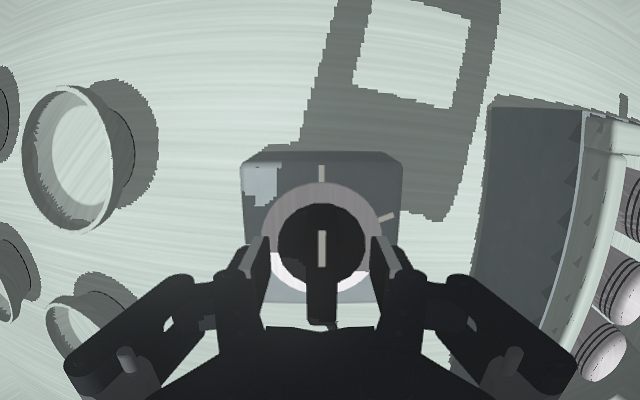

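Call:
{"method": "send_rows", "body": {"plan": [[35,0,0,0,0,0,0],[20,0,0,0,0,0,0],[10,0,0,0,0,0,0],[5,0,0,0,0,0,0],[5,0,0,0,0,0,0],[5,0,0,0,0,0,0],[5,0,0,0,0,0,0]]}}

```text
t: 27.15
eef_pos: [0.4721, 0.0262, 0.0884]
tcp_rot: [3.141, 0.003, -3.075]
ft_force: [-0.5, 3.3, 5.6]
opening: 0.0127
```

Call:
{"method": "send_rows", "body": {"plan": [[5,0,0,-1,0,0,0.13],[5,0,0,-1,0,0,0.26],[5,0,0,-1,0,0,0.39],[5,0,0,-1,0,0,0.52],[5,0,0,-1,0,0,0.65],[5,0,0,-1,0,0,0.78],[5,0,0,-1,0,0,0.91],[5,0,0,-1,0,0,1.04],[5,0,0,-1,0,0,1.12],[5,0,0,-1,0,0,1.12]]}}

```text
t: 28.15
eef_pos: [0.4724, 0.0271, 0.0884]
tcp_rot: [3.137, -0.0, 2.087]
ft_force: [4.5, 5.9, -2.6]
opening: 0.013
```

```bash
python3 -c "
from h import *
snap('wrist','g4');s=state();print(s['wrist_torque'],s['ft_force'],s['tcp_rot'])"
```

```text
[ 0.87778453 -0.471621    0.18873788] [ 4.52018492  6.3967885  -2.77258845] [3.13670611e+00 3.52142528e-05 2.08841126e+00]
```

View pics/g4.png

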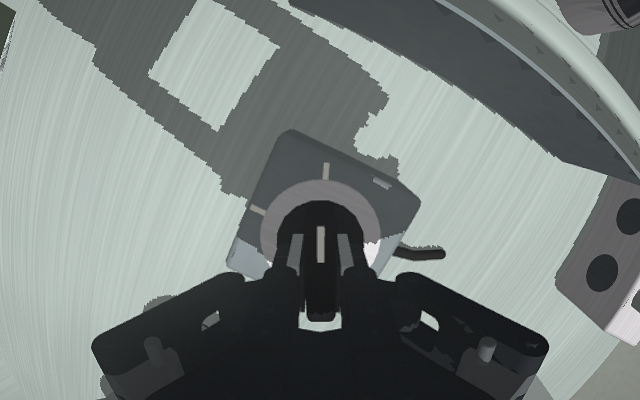

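Call:
{"method": "send_rows", "body": {"plan": [[5,0,0,0,0,0,0.05],[5,0,0,0,0,0,0.09],[5,0,0,0,0,0,0.12],[5,0,0,0,0,0,0.12],[5,0,0,0,0,0,0.12]]}}

```text
t: 28.7
eef_pos: [0.4725, 0.0272, 0.0885]
tcp_rot: [3.137, 0.0, 1.973]
ft_force: [4.7, 6.8, -2.2]
opening: 0.013
```

```bash
python3 -c "
from h import *
snap('wrist','g5');s=state();print(s['wrist_torque'],s['ft_force'],s['tcp_rot'])"
```

```text
[ 1.1324344  -0.51569659  1.35207064] [ 4.30172782  7.26308985 -2.44752873] [3.13695893e+00 3.07888455e-04 1.97301692e+00]
```

View pics/g5.png

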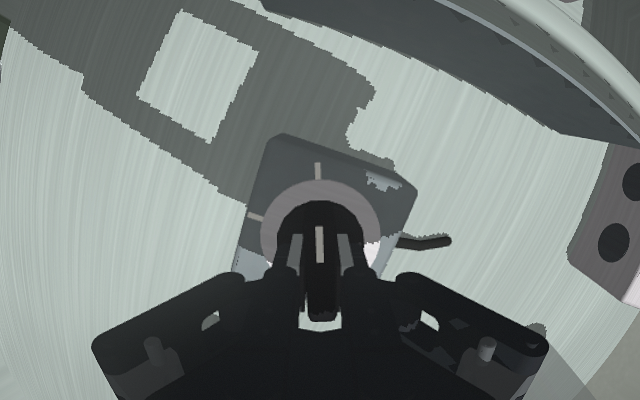

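Call:
{"method": "send_rows", "body": {"plan": [[85,0,0,0,0,0,-0.05],[85,0,0,0,0,0,-0.1],[85,0,0,0,0,0,-0.1],[85,0,0,0,0,0,-0.1],[85,0,0,0,0,0,-0.1],[85,0,0,-15,0,0,-0.1],[85,0,0,-45,0,0,-0.1],[85,0,0,-85,0,0,-0.1],[85,0,0,-125,0,0,-0.1],[85,0,0,-160,0,0,-0.1]]}}

```text
t: 29.75
eef_pos: [0.4712, 0.0253, 0.25]
tcp_rot: [3.14, 0.002, 2.068]
ft_force: [1.5, -0.1, -0.5]
opening: 0.0849
```

```bash
python3 -c "
from h import *
snap('wrist','g6');p=snap('top','g6t');s=state();print(s['qpos'])
for d in search_frame('bowl1',p):
  e=np.array(d['extent']);print(round(d['conf'],2),e,fit([p],[e],BOWL,0))
go(.435,-.158,.2,1.3)
"
```

```text
[-1.29500291e-01 -2.05614214e-02  1.78062029e+00 -7.94008610e-04
  1.36800954e+00 -6.26603593e-01]
0.82 [436.5 173.4 486.6 215.7] (array([ 0.57522893, -0.34971134]), array([ 1.4, -1.3, -1.4,  1.3]))
0.64 [371.  160.7 415.2 205.3] (array([ 0.60490665, -0.18951402]), array([-0.6,  0.1,  0.6, -0.2]))
0.59 [437.9 249.5 488.1 292.2] (array([ 0.39821182, -0.33967164]), array([ 0.5, -2.6, -0.5,  2.5]))
0.58 [360.6 233.2 405.4 274.1] (array([ 0.43732273, -0.15944793]), array([-1. , -2.9,  1. ,  2.8]))
shift [-142.5 -121.1   51.2] rot [0.0078 0.0027 0.768 ] rows>= 5.1
```

View pics/g6.png

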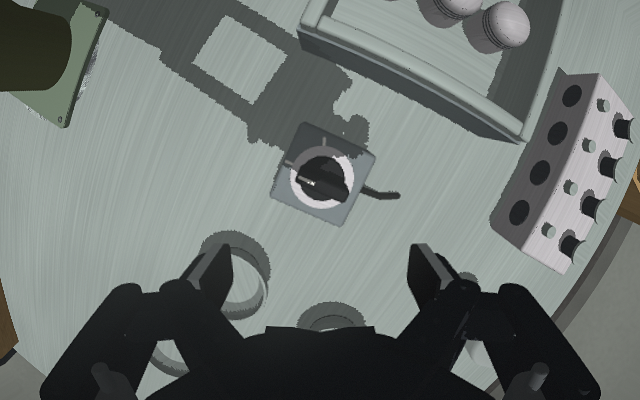

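View pics/g6t.png

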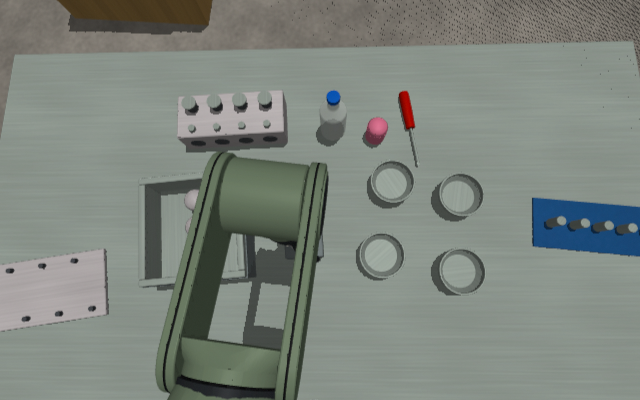

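```bash
cat >> h.py <<'E'
def bowlfit(f,z=0,thr=.3,pr=True):
    s=state();p=snap("wrist",f);out=[]
    for d in masks_of("bowl1",p):
        if d["conf"]<thr: continue
        m=d["region"].astype(np.uint8); e=d["extent"]
        if e[1]<3 or e[0]<3 or e[2]>637: continue
        cs,_=cv2.findContours(m,cv2.RETR_EXTERNAL,cv2.CHAIN_APPROX_NONE); c=max(cs,key=cv2.contourArea)[:,0].astype(float)
        def fn(x):
            q=wproj(p,BOWL+[x[0],x[1],z],s); h=cv2.convexHull(q.astype(np.float32))
            return np.array([cv2.pointPolygonTest(h,(float(u),float(v)),True) for u,v in c])
        x0=wfit(p,s,e,BOWL,z,x0=s["eef_pos"][:2])[0]
        r=least_squares(fn,x0,loss="soft_l1",diff_step=1e-3)
        out.append((r.x,np.sqrt(np.median(r.fun**2))))
        if pr: print("bowl",round(d["conf"],2),np.round(e),np.round(r.x,4),"med",round(out[-1][1],2))
    return out
E
python3 -c "
from h import *
go(.437,-.18,.2,1.5708)"
```

```text
shift [-162.8 -129.8   51.3] rot [0.0073 0.0037 0.4972] rows>= 4.3
```

Call:
{"method": "send_rows", "body": {"plan": [[60,-33,-26,5,0,0,0.1],[60,-65,-52,15,0,0,0.2],[60,-98,-78,25,0,0,0.3],[60,-131,-104,38,0,0,0.4],[60,-163,-130,51,0.007,0,0.497],[60,-163,-130,51,0.007,0,0.497],[60,-163,-130,51,0.007,0,0.497]]}}

```text
t: 30.6
eef_pos: [0.4332, -0.1798, 0.195]
tcp_rot: [-3.132, -0.0, 1.57]
ft_force: [0.2, 0.6, -0.3]
opening: 0.0598
```

```bash
python3 -c "
from h import *
bowlfit('h1');bowlfit('h2');go(.575,-.37,.2,1.5708)"
```

```text
bowl 0.89 [252. 279. 335. 330.] [ 0.3984 -0.3378] med 2.61
bowl 0.88 [264. 103. 382. 221.] [ 0.4353 -0.1571] med 1.37
bowl 0.85 [424. 330. 464. 362.] [ 0.601  -0.4506] med 9.13
bowl 0.68 [446. 145. 540. 250.] [ 0.6092 -0.1877] med 0.76
bowl 0.55 [504. 210. 610. 251.] [ 0.697  -0.1937] med 10.04
bowl 0.75 [262. 101. 380. 224.] [ 0.4352 -0.1568] med 1.26
bowl 0.64 [440. 146. 536. 247.] [ 0.6089 -0.1879] med 1.09
bowl 0.61 [253. 281. 333. 331.] [ 0.3979 -0.3374] med 4.15
bowl 0.58 [423. 332. 462. 364.] [ 0.6067 -0.4522] med 8.65
shift [-191.9  139.7   -3.7] rot [-0.0066  0.002   0.0031] rows>= 4.7
```

View pics/h2.png

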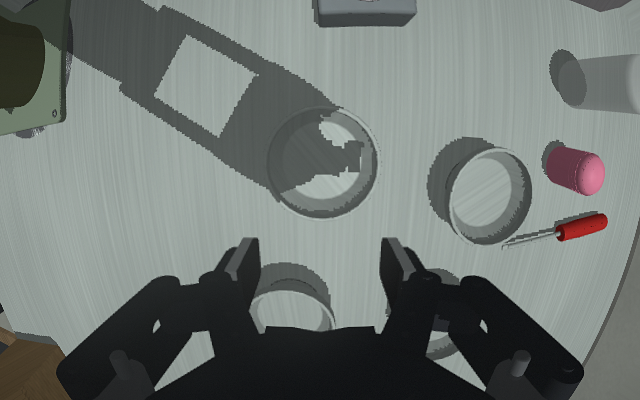

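```bash
python3 -c "
from h import *
go(.608,-.21,.2,1.5708)"
```

```text
shift [-32.  173.2  -4.3] rot [-0.0066  0.002   0.0031] rows>= 3.5
```

Call:
{"method": "send_rows", "body": {"plan": [[60,-8,43,-4,0,0,0],[60,-16,86,-4,0,0,0],[60,-24,130,-4,0,0,0],[60,-32,173,-4,0,0,0],[60,-32,173,-4,-0.006,0,0.003],[60,-32,173,-4,-0.006,0,0.003]]}}

```text
t: 31.4
eef_pos: [0.608, -0.21, 0.1987]
tcp_rot: [-3.139, 0.001, 1.571]
ft_force: [-0.5, 0.3, -0.6]
opening: 0.06
```

```bash
cat >> h.py <<'E'
def overlay(src,c,z,out):
    pass
E
python3 - <<'E'
from h import *
bowlfit('h3')
o=bowlfit('h4');s=state();p=get_image("wrist");im=p["img"][:,:,::-1].copy()
im=cv2.resize(im[80:260,220:460],None,fx=3,fy=3,interpolation=cv2.INTER_CUBIC)
b=min(o,key=lambda t:np.hypot(*(t[0]-[.609,-.188])))[0]
for r,col in((ring(.053,.052),(0,0,255)),(ring(.049,.052),(0,255,0))):
    for q in wproj(p,r+[b[0],b[1],0],s): cv2.circle(im,(int((q[0]-220+.5)*3),int((q[1]-80+.5)*3)),1,col,-1)
cv2.imwrite("pics/h5.png",im)
E
```

```text
bowl 0.87 [250. 264. 343. 333.] [ 0.5773 -0.3483] med 4.66
bowl 0.77 [105.  81. 193. 190.] [ 0.4353 -0.157 ] med 1.46
bowl 0.71 [110. 251. 184. 326.] [ 0.3989 -0.3385] med 1.01
bowl 0.57 [261. 105. 384. 222.] [ 0.61   -0.1879] med 0.98
bowl 0.9 [248. 262. 344. 335.] [ 0.5773 -0.3475] med 3.63
bowl 0.83 [109. 250. 185. 327.] [ 0.3987 -0.3381] med 1.36
bowl 0.74 [105.  80. 195. 189.] [ 0.4361 -0.1572] med 1.29
bowl 0.62 [262. 106. 383. 222.] [ 0.6098 -0.1878] med 1.15
```

View pics/h5.png

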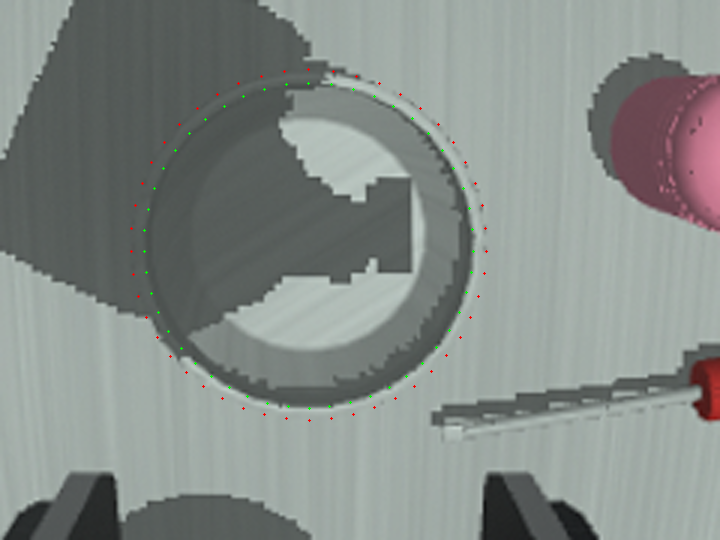

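```bash
python3 -c "
from h import *
go(.559,-.187,.058,1.5708)"
```

```text
shift [ 24.4 -47.8 142.5] rot [-0.0001  0.0025 -0.0019] rows>= 3.0
```

Call:
{"method": "send_rows", "body": {"plan": [[45,12,-24,20,0,0,0],[40,24,-48,50,0,0,0],[40,24,-48,90,0,0.002,0],[40,24,-48,115,0,0.002,0],[40,24,-48,132,0,0.002,0],[40,24,-48,142,0,0.002,0],[40,24,-48,142,0,0.002,0]]}}

```text
t: 32.35
eef_pos: [0.5581, -0.1873, 0.0568]
tcp_rot: [-3.139, -0.001, 1.568]
ft_force: [-0.4, 0.6, 0.5]
opening: 0.0398
```

```bash
python3 -c "
from h import *
snap('wrist','i1')"
```

```text
(no output)
```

View pics/i1.png

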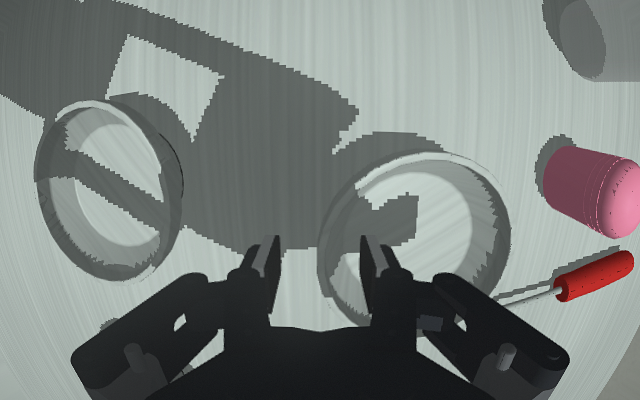

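Call:
{"method": "send_rows", "body": {"plan": [[25,0,0,-1,0,0,0],[12,0,0,-1,0,0,0],[0,0,0,-1,0,0,0],[0,0,0,-1,0,0,0],[0,0,0,-1,0,0,0],[0,0,0,-1,0,0,0],[0,0,0,-1,0,0,0]]}}

```text
t: 33.1
eef_pos: [0.5605, -0.1881, 0.0602]
tcp_rot: [3.14, 0.001, 1.569]
ft_force: [-1.6, 0.3, 6.2]
opening: 0.0016
```

```bash
python3 -c "
from h import *
snap('wrist','i2');s=state();print(s['eef_pos'],s['opening'],s['ft_force'])"
```

```text
[ 0.56055232 -0.1881017   0.06019864] 0.0021546087985523862 [-0.96095462  2.54532638  6.76253174]
```

View pics/i2.png

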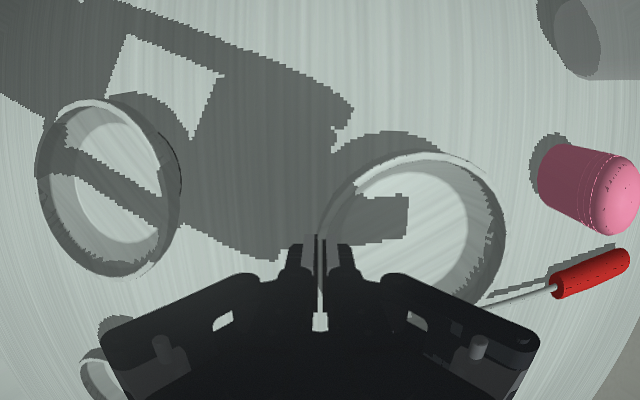

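Call:
{"method": "send_rows", "body": {"plan": [[0,0,0,-5,0,0,0],[0,0,0,-15,0,0,0],[0,0,0,-30,0,0,0],[0,0,0,-50,0,0,0],[0,0,0,-75,0,0,0],[0,0,0,-100,0,0,0],[0,0,0,-110,0,0,0],[0,0,0,-110,0,0,0]]}}

```text
t: 33.95
eef_pos: [0.5609, -0.1884, 0.1714]
tcp_rot: [3.138, 0.003, 1.569]
ft_force: [0.1, 0.0, -1.6]
opening: 0.0023
```

```bash
python3 -c "
from h import *
snap('wrist','i3');snap('side','i3s');go(.3845,-.157,.16,1.5708)"
```

```text
shift [  30.1 -174.5    8.3] rot [-0.0018 -0.0003 -0.002 ] rows>= 3.5
```

View pics/i3.png

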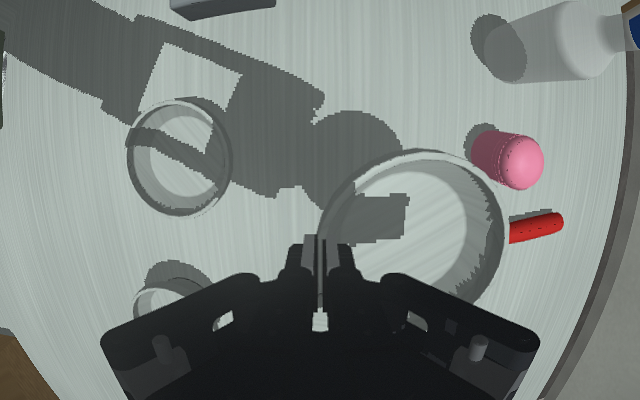

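View pics/i3s.png

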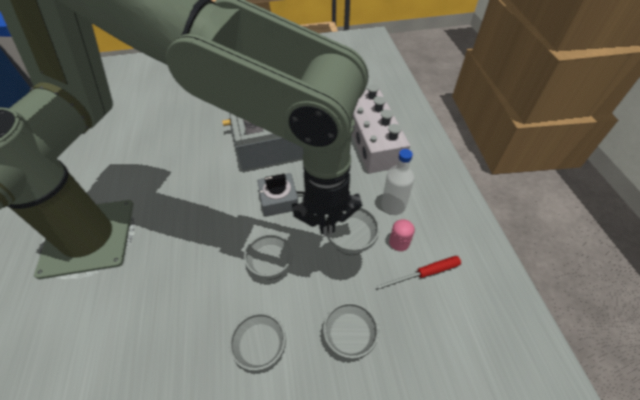

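```bash
python3 -c "
from h import *
bowlfit('i4')
bowlfit('i4',z=.111)"
```

```text
bowl 0.9 [124. 100. 234. 224.] [ 0.4351 -0.1572] med 1.52
bowl 0.64 [311. 299. 330. 334.] [ 0.6108 -0.3061] med 3.51
bowl 0.6 [133. 282. 218. 327.] [ 0.4004 -0.3391] med 2.0
bowl 0.93 [132. 285. 220. 328.] [ 0.4817 -0.2674] med 7.43
bowl 0.65 [316. 150. 508. 328.] [ 0.6103 -0.1875] med 6.97
bowl 0.59 [309. 301. 333. 332.] [ 0.6116 -0.2179] med 4.78
bowl 0.56 [124.  98. 234. 225.] [ 0.4514 -0.1522] med 29.57
```

Call:
{"method": "send_rows", "body": {"plan": [[0,8,-40,0,0,0,0],[0,15,-85,0,0,0,0],[0,23,-130,0,0,0,0],[0,30,-160,5,0,0,0],[0,30,-174,8,0,0,0],[0,30,-174,8,0,0,0],[0,30,-174,8,0,0,0]]}}

```text
t: 34.95
eef_pos: [0.3859, -0.1576, 0.1607]
tcp_rot: [3.142, 0.0, 1.568]
ft_force: [0.9, 0.0, -2.1]
opening: 0.0021
```

```bash
python3 -c "
from h import *
go(.385,-.1575,.09,1.5708);snap('wrist','i5')"
```

```text
shift [ 0.1 -0.9 70.7] rot [ 0.      0.0003 -0.0026] rows>= 1.4
```

View pics/i5.png

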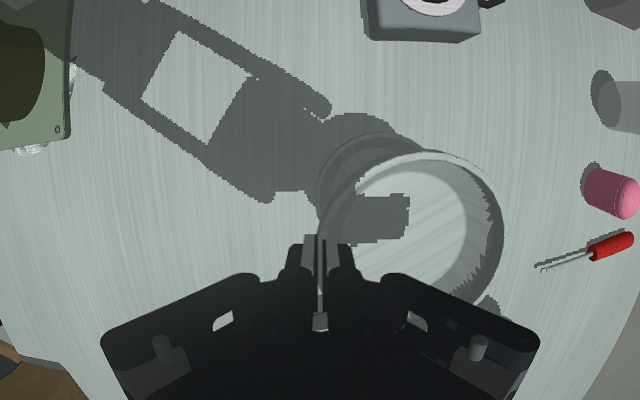

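Descend to just above seating, watching the force.

Call:
{"method": "send_rows", "body": {"plan": [[0,0,-1,20,0,0,0],[0,0,-1,40,0,0,0],[0,0,-1,52,0,0,0],[0,0,-1,60,0,0,0],[0,0,-1,66,0,0,0],[0,0,-1,70,0,0,0],[0,0,-1,70,0,0,0]]}}

```text
t: 35.7
eef_pos: [0.3846, -0.1574, 0.0906]
tcp_rot: [-3.141, -0.0, 1.569]
ft_force: [-1.4, 1.0, -1.3]
opening: 0.0019
```

Call:
{"method": "send_rows", "body": {"plan": [[0,0,0,1,0,0,0],[0,0,0,2,0,0,0],[0,0,0,3,0,0,0],[0,0,0,4,0,0,0],[0,0,0,4,0,0,0]]}}

```text
t: 36.2
eef_pos: [0.3845, -0.1573, 0.0867]
tcp_rot: [-3.141, 0.0, 1.569]
ft_force: [0.1, -0.2, -1.9]
opening: 0.0022
```

Call:
{"method": "send_rows", "body": {"plan": [[0,0,0,1,0,0,0],[0,0,0,2,0,0,0],[0,0,0,3,0,0,0],[0,0,0,3,0,0,0]]}}

```text
t: 36.6
eef_pos: [0.3844, -0.1574, 0.0842]
tcp_rot: [-3.14, -0.0, 1.569]
ft_force: [-3.1, 0.2, 4.0]
opening: 0.0023
```

Call:
{"method": "send_rows", "body": {"plan": [[12,0,0,0,0,0,0],[25,0,0,0,0,0,0],[35,0,0,0,0,0,0],[35,0,0,0,0,0,0],[35,0,0,-20,0,0,0],[40,0,0,-60,0,0,0],[40,0,0,-100,0,0,0],[40,0,40,-115,0,0,0],[40,-30,60,-115,0,0,0],[40,-30,60,-115,0,0,0]]}}

```text
t: 37.6
eef_pos: [0.4477, -0.1904, 0.2004]
tcp_rot: [3.138, 0.004, 1.568]
ft_force: [-0.2, 0.5, -0.4]
opening: 0.0401
```

```bash
python3 -c "
from h import *
bowlfit('j1');bowlfit('j1b',z=.024);go(.577,-.37,.2,1.5708)"
```

```text
bowl 0.88 [236.  92. 369. 218.] [ 0.4344 -0.1597] med 4.26
bowl 0.81 [411. 276. 470. 352.] [ 0.6137 -0.3526] med 4.5
bowl 0.65 [242.  97. 375. 224.] [ 0.4352 -0.1585] med 1.0
bowl 0.57 [415. 277. 473. 359.] [ 0.5993 -0.3265] med 4.95
shift [-183.   134.    -2.9] rot [-0.0029 -0.0014 -0.0022] rows>= 4.5
```

View pics/j1.png

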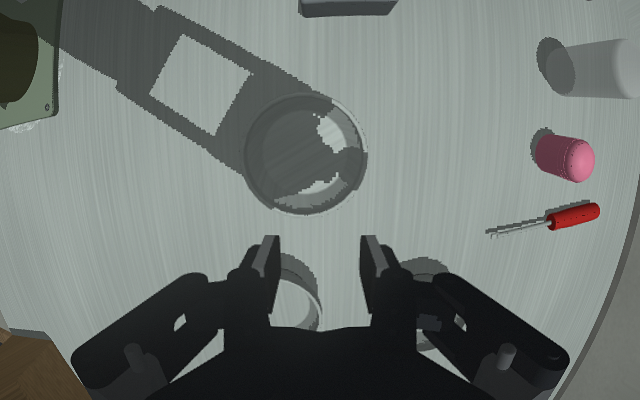

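Call:
{"method": "send_rows", "body": {"plan": [[45,-37,27,-3,0,0,0],[45,-74,54,-3,0,0,0],[45,-110,80,-3,0,0,0],[45,-147,107,-3,0,0,0],[45,-183,134,-3,0,0,0],[45,-183,134,-3,-0.003,0,-0.002],[45,-183,134,-3,-0.003,0,-0.002]]}}

```text
t: 38.5
eef_pos: [0.5772, -0.3703, 0.1996]
tcp_rot: [-3.141, -0.003, 1.57]
ft_force: [-0.1, -0.4, -0.1]
opening: 0.0449
```

```bash
python3 -c "
from h import *
bowlfit('k1');o=bowlfit('k2');b=min(o,key=lambda t:np.hypot(*(t[0]-[.576,-.35])))[0];go(b[0]-.051,b[1]+.0005,.059,1.5708)"
```

```text
bowl 0.66 [261. 105. 383. 223.] [ 0.5762 -0.3483] med 1.12
bowl 0.58 [103. 107. 191. 205.] [ 0.3985 -0.3371] med 1.07
bowl 0.74 [101. 104. 189. 208.] [ 0.3988 -0.3367] med 0.91
bowl 0.61 [258. 106. 380. 223.] [ 0.5761 -0.3484] med 1.37
shift [ 21.4 -52.8 143.1] rot [ 0.0021 -0.0001  0.0009] rows>= 3.1
```

View pics/k2.png

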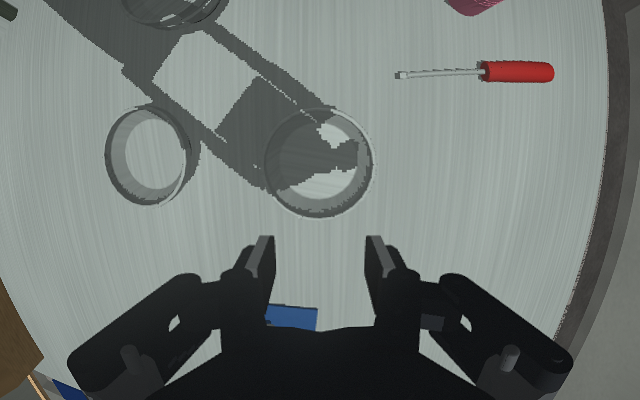

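Call:
{"method": "send_rows", "body": {"plan": [[42,11,-26,20,0,0,0],[40,21,-52,50,0.002,0,0],[40,21,-52,90,0.002,0,0],[40,21,-52,115,0.002,0,0],[40,21,-52,132,0.002,0,0],[40,21,-52,142,0.002,0,0],[25,21,-52,142,0.002,0,0],[12,21,-52,142,0.002,0,0],[0,21,-52,142,0.002,0,0],[0,21,-52,142,0.002,0,0]]}}

```text
t: 39.7
eef_pos: [0.5274, -0.3506, 0.0611]
tcp_rot: [3.139, 0.002, 1.571]
ft_force: [-1.0, -0.4, 1.9]
opening: 0.0033
```

Call:
{"method": "send_rows", "body": {"plan": [[0,0,0,0,0,0,0],[0,0,0,0,0,0,0],[0,0,0,0,0,0,0]]}}

```text
t: 40.0
eef_pos: [0.5271, -0.3506, 0.0609]
tcp_rot: [3.14, 0.002, 1.571]
ft_force: [-1.3, -0.2, 5.8]
opening: 0.0032
```

```bash
python3 -c "
from h import *
snap('wrist','k3')"
```

```text
(no output)
```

View pics/k3.png

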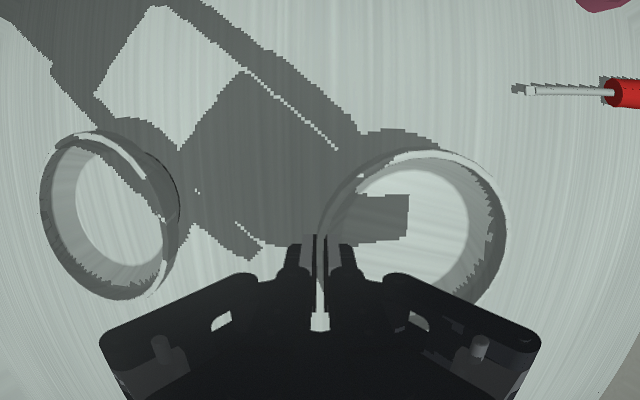

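Call:
{"method": "send_rows", "body": {"plan": [[0,0,0,-5,0,0,0],[0,0,0,-15,0,0,0],[0,0,0,-35,0,0,0],[0,0,0,-65,0,0,0],[0,0,0,-100,0,0,0],[0,0,0,-125,0,0,0],[0,25,-25,-125,0,0,0],[0,55,-50,-125,0,0,0],[0,85,-75,-125,0,0,0],[0,85,-75,-125,0,0,0]]}}

```text
t: 41.05
eef_pos: [0.4466, -0.2592, 0.1821]
tcp_rot: [-3.135, -0.007, 1.572]
ft_force: [0.5, -0.3, -1.2]
opening: 0.0033
```

```bash
python3 -c "
from h import *
bowlfit('k4',z=.024);bowlfit('k5',z=.120);print(state()['eef_pos']);go(.3847,-.160,.18,1.5708)"
```

```text
bowl 0.8 [232.   7. 380. 142.] [ 0.4351 -0.1589] med 1.34
bowl 0.67 [219. 219. 318. 293.] [ 0.407  -0.3306] med 3.3
bowl 0.62 [316. 146. 513. 334.] [ 0.5131 -0.2724] med 19.01
bowl 0.94 [213. 211. 305. 279.] [ 0.4363 -0.3081] med 18.35
bowl 0.81 [318. 149. 514. 330.] [ 0.5028 -0.2646] med 1.88
[ 0.45239576 -0.26562249  0.18532805]
shift [105.6 -67.7   5. ] rot [ 0.002   0.0017 -0.    ] rows>= 2.5
```

View pics/k5.png

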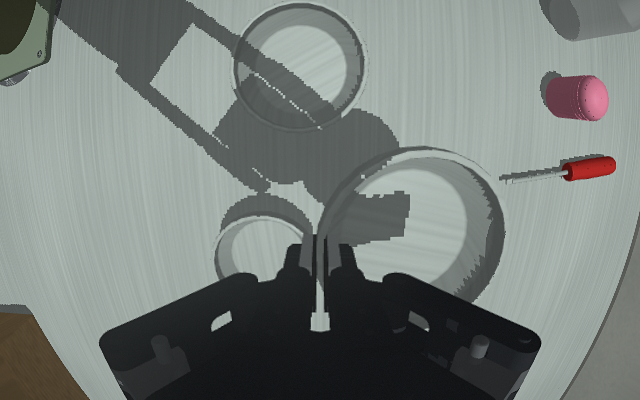

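Call:
{"method": "send_rows", "body": {"plan": [[0,35,-22,0,0,0,0],[0,70,-45,3,0,0,0],[0,95,-63,5,0,0,0],[0,105,-68,5,0.002,0.002,0],[0,105,-68,5,0.002,0.002,0],[0,105,-68,5,0.002,0.002,0]]}}

```text
t: 41.85
eef_pos: [0.3852, -0.1614, 0.1805]
tcp_rot: [3.141, 0.0, 1.571]
ft_force: [0.5, 0.3, -1.3]
opening: 0.0034
```

```bash
python3 -c "
from h import *
go(.3847,-.160,.115,1.5708)"
```

```text
shift [ 1.4 -0.6 65.5] rot [ 0.001   0.0004 -0.0002] rows>= 1.3
```

Call:
{"method": "send_rows", "body": {"plan": [[0,1,0,20,0,0,0],[0,1,-1,38,0,0,0],[0,1,-1,50,0,0,0],[0,1,-1,58,0,0,0],[0,1,-1,63,0,0,0],[0,1,-1,66,0,0,0],[0,1,-1,68,0,0,0],[0,1,-1,68,0,0,0]]}}

```text
t: 42.65
eef_pos: [0.3826, -0.1588, 0.1116]
tcp_rot: [-3.14, -0.002, 1.571]
ft_force: [0.2, 0.8, -1.2]
opening: 0.0035
```

Call:
{"method": "send_rows", "body": {"plan": [[0,0,0,1,0,0,0],[0,0,0,2,0,0,0],[0,0,0,3,0,0,0],[0,0,0,4,0,0,0],[0,0,0,4,0,0,0]]}}

```text
t: 43.15
eef_pos: [0.3823, -0.1588, 0.1088]
tcp_rot: [-3.139, -0.002, 1.571]
ft_force: [-5.2, 2.1, 10.4]
opening: 0.0031
```

Call:
{"method": "send_rows", "body": {"plan": [[12,0,0,-1,0,0,0],[25,0,0,-1,0,0,0],[35,0,0,-1,0,0,0],[35,0,0,-1,0,0,0],[35,0,0,-20,0,0,0],[40,0,0,-55,0,0,0],[40,0,0,-92,0,0,0],[40,-40,15,-92,0,0,0],[40,-85,15,-92,0,0,0],[40,-130,15,-92,0,0,0]]}}

```text
t: 44.15
eef_pos: [0.398, -0.2902, 0.1999]
tcp_rot: [-3.141, -0.001, 1.572]
ft_force: [1.2, -0.7, -0.3]
opening: 0.0401
```

```bash
python3 -c "
from h import *
bowlfit('l0',z=.048);go(.399,-.36,.2,1.5708)"
```

```text
bowl 0.81 [266. 182. 373. 285.] [ 0.3991 -0.3279] med 14.37
shift [-66.1   1.6  -0.2] rot [-0.0004  0.0018 -0.0047] rows>= 1.3
```

View pics/l0.png

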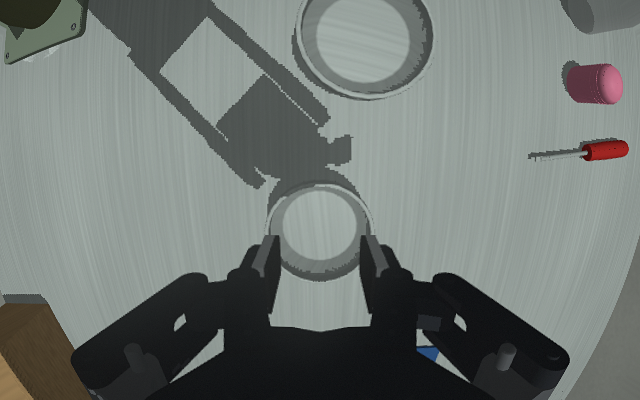

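Call:
{"method": "send_rows", "body": {"plan": [[40,-33,1,0,0,0,0],[40,-66,2,0,0,0,-0.004],[40,-66,2,0,0,0,-0.004],[40,-66,2,0,0,0,-0.004]]}}

```text
t: 44.65
eef_pos: [0.3993, -0.3544, 0.1985]
tcp_rot: [-3.139, -0.004, 1.574]
ft_force: [-0.2, -0.6, -0.2]
opening: 0.0397
```

```bash
python3 -c "
from h import *
bowlfit('l1');o=bowlfit('l2');b=min(o,key=lambda t:np.hypot(*(t[0]-[.399,-.337])))[0];go(b[0]-.051,b[1]-.001,.059,1.5708)"
```

```text
bowl 0.7 [261. 111. 377. 226.] [ 0.398 -0.337] med 1.24
bowl 0.81 [260. 115. 379. 225.] [ 0.3983 -0.3369] med 0.81
shift [ 15.5 -51.9 140. ] rot [-0.0021 -0.0027  0.0052] rows>= 3.0
```

View pics/l2.png

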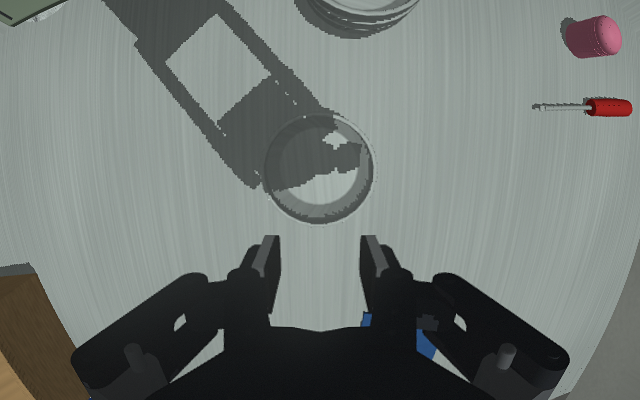

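Call:
{"method": "send_rows", "body": {"plan": [[40,8,-26,20,0,0,0],[40,16,-52,50,-0.002,-0.002,0.005],[40,16,-52,90,-0.002,-0.002,0.005],[40,16,-52,115,-0.002,-0.002,0.005],[40,16,-52,131,-0.002,-0.002,0.005],[40,16,-52,139,-0.002,-0.002,0.005],[25,16,-52,139,-0.002,-0.002,0.005],[12,16,-52,139,-0.002,-0.002,0.005],[0,16,-52,139,-0.002,-0.002,0.005],[0,16,-52,139,-0.002,-0.002,0.005]]}}

```text
t: 45.85
eef_pos: [0.3479, -0.3396, 0.0614]
tcp_rot: [3.14, 0.002, 1.57]
ft_force: [-0.2, -0.1, 0.7]
opening: 0.0021
```

Call:
{"method": "send_rows", "body": {"plan": [[0,0,0,0,0,0,0],[0,0,0,0,0,0,0],[0,0,0,0,0,0,0]]}}

```text
t: 46.15
eef_pos: [0.3477, -0.3397, 0.0613]
tcp_rot: [3.14, 0.002, 1.57]
ft_force: [-0.5, 0.2, 5.9]
opening: 0.0018
```

Call:
{"method": "send_rows", "body": {"plan": [[0,0,0,-5,0,0,0],[0,0,0,-15,0,0,0],[0,0,0,-35,0,0,0],[0,0,0,-65,0,0,0],[0,0,0,-100,0,0,0],[0,0,0,-140,0,0,0],[0,30,-3,-150,0,0,0],[0,60,-6,-150,0,0,0],[0,60,-6,-150,0,0,0],[0,60,-6,-150,0,0,0]]}}

```text
t: 47.15
eef_pos: [0.341, -0.2781, 0.2102]
tcp_rot: [3.141, 0.0, 1.571]
ft_force: [-0.2, -0.4, -1.6]
opening: 0.0018
```

```bash
python3 -c "
from h import *
bowlfit('m1',z=.048);bowlfit('m2',z=.1495);print(state()['eef_pos']);go(.3847,-.158,.205,1.5708)"
```

```text
bowl 0.84 [364.  56. 410. 115.] [ 0.4323 -0.1596] med 1.44
bowl 0.66 [318. 152. 508. 326.] [ 0.4075 -0.2965] med 18.85
bowl 0.51 [363.  33. 398. 112.] [ 0.4305 -0.1621] med 1.34
bowl 0.83 [315. 152. 506. 330.] [ 0.393  -0.2814] med 5.7
bowl 0.78 [364.  50. 410. 113.] [ 0.4143 -0.1698] med 1.62
bowl 0.51 [363.  35. 397. 109.] [ 0.4152 -0.1753] med 1.92
[ 0.34122998 -0.27933481  0.21003972]
shift [121.4  43.3   5. ] rot [ 0.0001  0.0001 -0.0016] rows>= 2.6
```

View pics/m2.png

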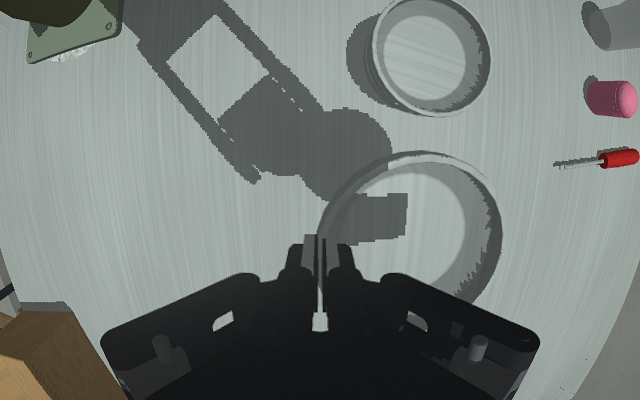

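Run:
```python
from h import *
s=state();p=get_image("wrist");im=p["img"][:,:,::-1].copy()
im=cv2.resize(im[0:140,340:520],None,fx=4,fy=4,interpolation=cv2.INTER_CUBIC)
for r,c,col in((ring(.053,.1),(.4351,-.1585),(0,0,255)),(ring(.049,.1),(.4351,-.1585),(0,255,0))):
    for q in wproj(p,r+[*c,0],s): cv2.circle(im,(int((q[0]-340+.5)*4),int((q[1]+.5)*4)),1,col,-1)
cv2.imwrite("pics/m3.png",im)
```

```text
(no output)
```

View pics/m3.png

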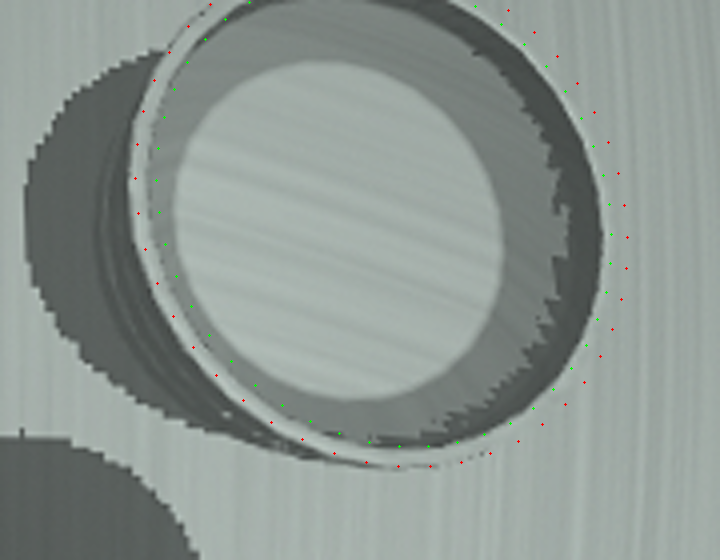

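Call:
{"method": "send_rows", "body": {"plan": [[0,35,14,0,0,0,0],[0,75,28,3,0,0,0],[0,105,38,5,0,0,0],[0,119,42,5,0,0,0],[0,119,42,5,0,0,-0.002],[0,119,42,5,0,0,-0.002]]}}

```text
t: 48.0
eef_pos: [0.3835, -0.1603, 0.2052]
tcp_rot: [3.142, 0.001, 1.572]
ft_force: [0.3, -0.8, -2.5]
opening: 0.0018
```

```bash
python3 -c "
from h import *
go(.3835,-.160,.135,1.5708);snap('wrist','m4')"
```

```text
shift [ 0.3 -0.  70.2] rot [0.0001 0.0007 0.0015] rows>= 1.4
```

View pics/m4.png

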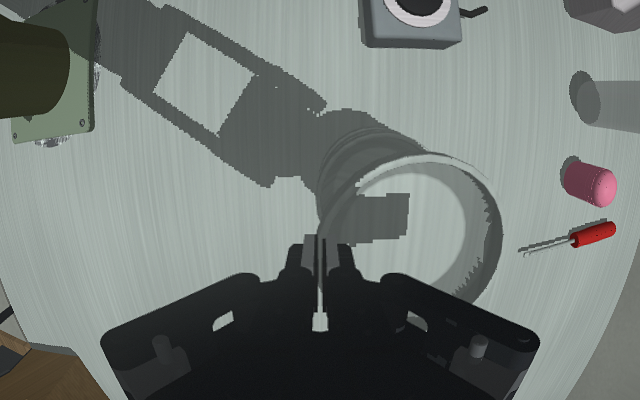

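Seated TCP expected at 0.072+0.061=0.133; descend.

Call:
{"method": "send_rows", "body": {"plan": [[0,0,0,18,0,0,0],[0,0,0,34,0,0,0],[0,0,0,46,0,0,0],[0,0,0,55,0,0,0],[0,0,0,62,0,0,0],[0,0,0,66,0,0,0],[0,0,0,68,0,0,0],[0,0,0,68,0,0,0]]}}

```text
t: 48.85
eef_pos: [0.3835, -0.1598, 0.1372]
tcp_rot: [3.141, 0.0, 1.572]
ft_force: [-0.2, 0.2, -1.3]
opening: 0.0018
```

Call:
{"method": "send_rows", "body": {"plan": [[0,0,0,1,0,0,0],[0,0,0,2,0,0,0],[0,0,0,3,0,0,0],[0,0,0,3,0,0,0]]}}

```text
t: 49.25
eef_pos: [0.3835, -0.1597, 0.1343]
tcp_rot: [3.141, 0.0, 1.572]
ft_force: [0.2, 0.8, 0.5]
opening: 0.0022
```

Call:
{"method": "send_rows", "body": {"plan": [[0,0,0,1,0,0,0],[0,0,0,2,0,0,0],[0,0,0,2,0,0,0]]}}

```text
t: 49.55
eef_pos: [0.3834, -0.1598, 0.1333]
tcp_rot: [-3.141, 0.0, 1.572]
ft_force: [-3.0, 2.8, 8.5]
opening: 0.0022
```

Seated. Release, rise and back off to look.

Call:
{"method": "send_rows", "body": {"plan": [[12,0,0,-1,0,0,0],[25,0,0,-1,0,0,0],[35,0,0,-1,0,0,0],[35,0,0,-1,0,0,0],[35,0,0,-20,0,0,0],[40,0,0,-55,0,0,0],[40,0,0,-95,0,0,0],[40,-40,15,-110,0,0,0],[40,-85,15,-110,0,0,0],[40,-130,15,-110,0,0,0]]}}

```text
t: 50.55
eef_pos: [0.3992, -0.2914, 0.2434]
tcp_rot: [3.139, 0.002, 1.573]
ft_force: [0.7, 0.6, 0.4]
opening: 0.04
```

Call:
{"method": "send_rows", "body": {"plan": [[60,-45,0,0,0,0,0],[60,-90,0,0,0,0,0],[60,-130,0,0,0,0,0],[60,-130,0,0,0,0,0]]}}

```text
t: 50.95
eef_pos: [0.3978, -0.4246, 0.2415]
tcp_rot: [3.141, 0.002, 1.567]
ft_force: [-0.1, 0.2, 0.8]
opening: 0.0603
```

Run:
```python
from h import *
snap('wrist','n1');p=snap('top','n1t');q=snap('side','n1s')
for n,p in(("t",p),("s",q)):
    im=p["img"][:,:,::-1]
    x,y=(60,140) if n=="t" else (200,60)
    cv2.imwrite(f"pics/n2{n}.png",cv2.resize(im[y:y+200,x:x+350] if n=="t" else im[y:y+260,x:x+230],None,fx=2.2,fy=2.2,interpolation=cv2.INTER_CUBIC))
```

```text
(no output)
```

View pics/n1.png

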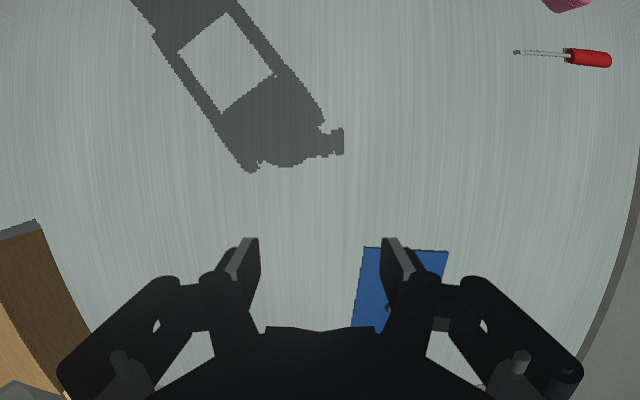

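View pics/n2t.png

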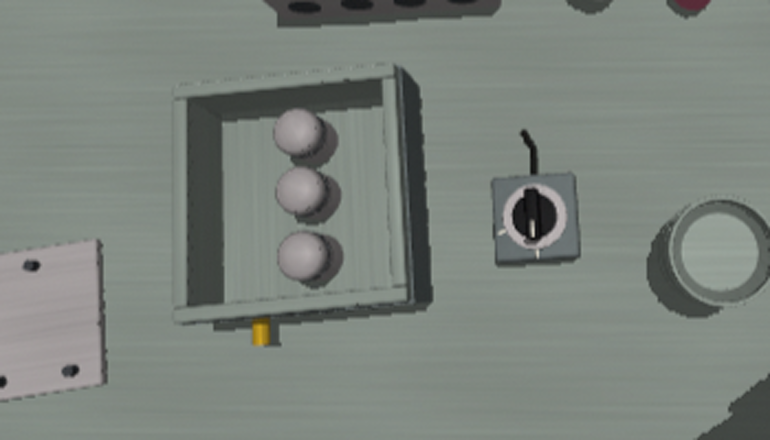

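View pics/n2s.png

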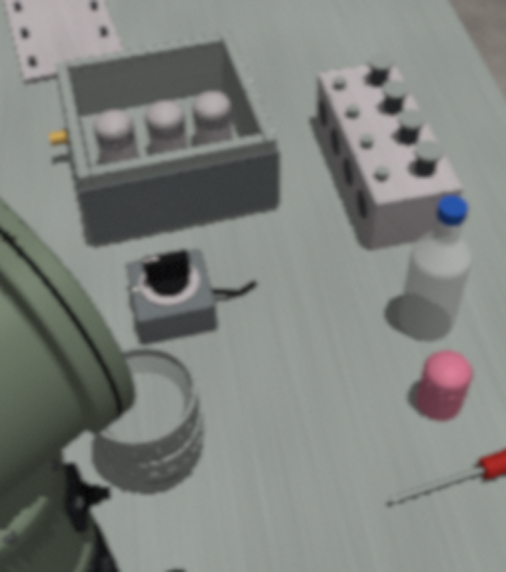

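Call:
{"method": "send_rows", "body": {"plan": [[60,-40,40,0,0,0,0],[60,-70,80,0,0,0,0],[60,-70,120,0,0,0,0],[60,-70,160,0,0,0,0],[60,-70,160,0,0,0,0],[60,-70,160,0,0,0,0]]}}

```text
t: 51.7
eef_pos: [0.5596, -0.4874, 0.2414]
tcp_rot: [-3.14, -0.001, 1.575]
ft_force: [0.1, 0.2, 0.6]
opening: 0.0599
```

Run:
```python
from h import *
out=[]
for n,(x,y) in(("top",(340,210)),("side",(220,190))):
    p=get_image(n);im=p["img"][:,:,::-1]
    im=cv2.resize(im[y:y+100,x:x+90],None,fx=4,fy=4,interpolation=cv2.INTER_CUBIC);im0=im.copy()
    for k in range(4):
        for q in proj(p,ring(.053,.052+.024*k)+[.4345,-.158,0]): cv2.circle(im,(int((q[0]-x+.5)*4),int((q[1]-y+.5)*4)),1,[(0,0,255),(0,255,0),(255,0,0),(0,255,255)][k],-1)
    out.append(np.vstack([im0,im])[:, :])
cv2.imwrite("pics/o1.png",cv2.resize(np.hstack(out),None,fx=.75,fy=.75))
```

```text
(no output)
```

View pics/o1.png

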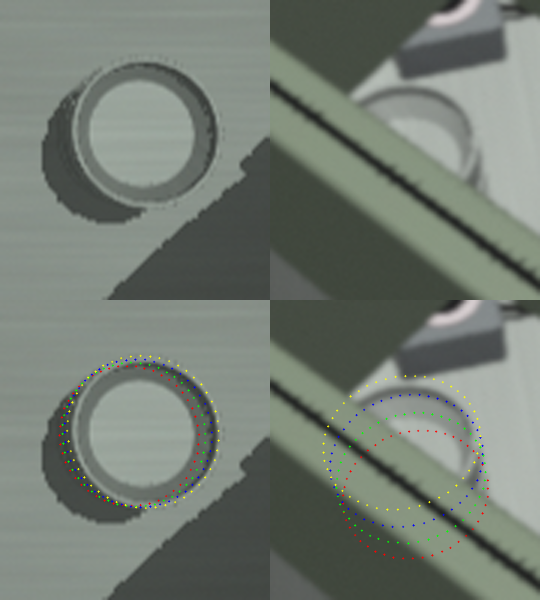

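Call:
{"method": "send_rows", "body": {"plan": [[60,45,0,-10,0,0,0],[60,90,0,-20,0,0,0],[60,135,0,-30,0,0,0],[60,180,0,-40,0,0,0],[60,225,0,-40,0,0,0],[60,270,0,-40,0,0,0],[60,315,0,-40,0,0,0],[60,360,0,-40,0,0,0],[60,400,0,-40,0,0,0],[60,440,0,-40,0,0,0]]}}

```text
t: 52.8
eef_pos: [0.5566, -0.0484, 0.283]
tcp_rot: [3.14, 0.001, 1.571]
ft_force: [0.5, -0.6, 0.3]
opening: 0.0599
```

Run:
```python
from h import *
p=snap("side","p1");x,y=220,190
im=p["img"][:,:,::-1]
im=cv2.resize(im[y:y+100,x:x+90],None,fx=5,fy=5,interpolation=cv2.INTER_CUBIC);im0=im.copy()
for k in range(4):
    for q in proj(p,ring(.0525,.052+.024*k)+[.4345,-.158,0]): cv2.circle(im,(int((q[0]-x+.5)*5),int((q[1]-y+.5)*5)),1,[(0,0,255),(0,255,0),(255,0,0),(0,255,255)][k],-1)
for q in proj(p,ring(.036,0)+[.4345,-.158,0]): cv2.circle(im,(int((q[0]-x+.5)*5),int((q[1]-y+.5)*5)),1,(255,255,255),-1)
a=cv2.imread("pics/a_side.png")[y:y+100,x:x+90]
cv2.imwrite("pics/p2.png",cv2.resize(np.hstack([im0,im]),None,fx=.88,fy=.88))
```

```text
(no output)
```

View pics/p2.png

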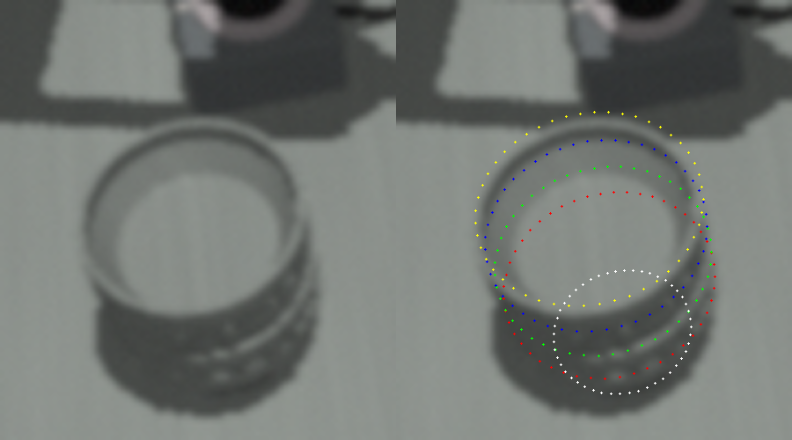

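View pics/p1.png

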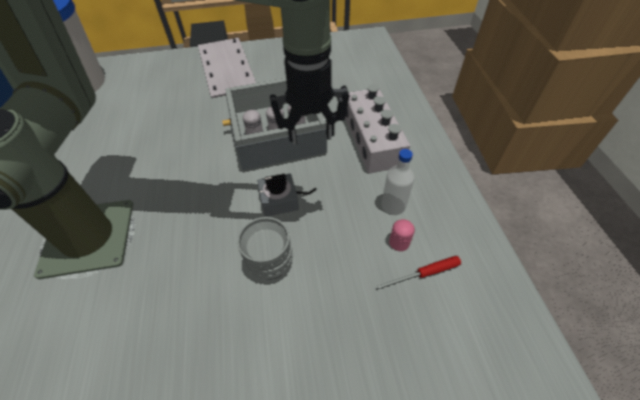

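Run:
```python
from h import *
p=get_image("top")
for z,r in((.124,.051),(.096,.0375),(.1,.051),(.072,.0375)):
    q=proj(p,ring(r,z)+[.4345,-.158,0]); print(z,np.round(((q.min(0)+q.max(0))/2-[340,210]+.5)*3,1),np.round(np.ptp(q,axis=0)*3,1))
im=p["img"][:,:,::-1];cv2.imwrite("pics/q1.png",cv2.resize(im[220:290,350:420],None,fx=8,fy=8,interpolation=cv2.INTER_NEAREST))
```

```text
0.124 [143.2 131.8] [145.7 146.4]
0.096 [137.5 133.1] [103.5 104.1]
0.1 [138.3 133.3] [141.5 142.3]
0.072 [132.9 134.5] [100.6 101.2]
```

View pics/q1.png

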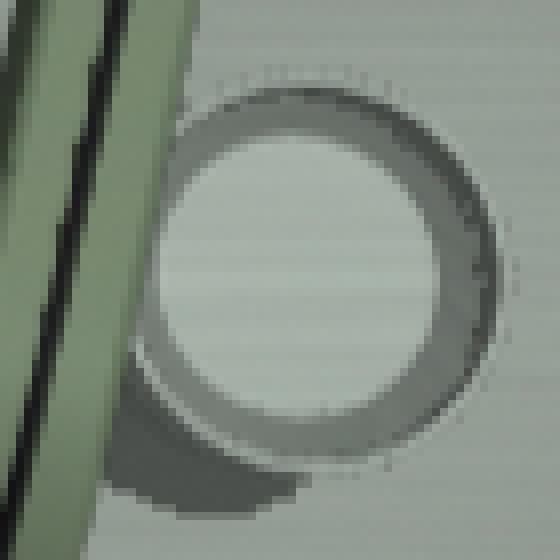

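Run:
```python
from h import *
s=state();print(s["t"],s["eef_pos"],s["ft_force"],np.abs(s["joint_vel"]).max())
print(hand_in())
```

```text
52.9 [ 0.55658996 -0.04546321  0.28303136] [-0.2091697  -0.09117137 -0.71818473] 0.06662873415503284
the job is handed in; nothing more can be done
None
```

I finished the job and handed it in at t = 52.9 s; `hand_in()` gave no verdict.

- **Pistons:** Three bowls held a piston and the fourth was empty. I lowered all three into the tank until they touched the floor lightly (2–7 N) and let go. The last views of the tank show all three upright and apart.
- **Start key:** I turned it clockwise until the wrist torque rose to about 1.35 N·m, which is the stop, then opened the fingers. It sprang back, and the later pictures show its pointer on the rest mark.
- **Bowls:** All four are nested in one stack at about (0.434, −0.158). The gripper heights when each bowl seated were 84, 109 and 133 mm, so the steps are the expected 24 mm.
- **Other items:** The pink look-alike, bottle, screwdriver and cylinder head look where they were. I saw no bowl get knocked aside.

**Checks that disagreed:**
- My model rims did not match the stack well in the side camera: the observed top rim sits about 2–3 px lower. I put this down to the rim band's outer face being visible, plus calibration.
- In the top camera the rim size fits the expected height of 124 mm. The rim and inner floor are offset by about 0.4–1 px from an upright bowl, which is a tilt of about 0.03 rad, or about 0.08 rad on the rougher reading. Both are under the 0.12 limit.

The arm was well clear of everything at the hand-in, but still settling slightly (0.07 rad/s).

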